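Change the thread on the bobbin winder

TASK

Change the thread on the bobbin winder for the fresh short spool that stands at the back of the wooden thread rack. First lift the tall cone and the tall straight spool, which stand in its way, off the rack and stand both on the grey felt pad; then swap the two short spools, so that the fresh one sits on the winder's pin and the part-used one from the winder sits on the rack's back dowel; last put the cone and the tall spool each back on the dowel it came from. Knock nothing over and leave the pincushion, the pin jar and the shears where they are.

Things in the scene. Friction and masses are not known exactly. Their poses are not given: they have to be found in the camera images.
- rack: Fixed thread rack: wooden block 18 mm thick, x -90 to +36, y -90 to +90 mm, with three upright dowels 9 mm thick, rising 50 mm above its top. Origin on the underside below the back dowel, z up. Back dowel at (0, 0), front dowels at (-50, +48) and (-50, -48) mm. Its front (-x) looks roughly towards the robot. What sits on it stands 18 mm above the origin.
- winder: Fixed portable bobbin winder: white housing, x -42 to +128, y -45 to +45 mm, deck 46 mm high. Origin on the underside below the spool pin, z up. The spool sits on a felt disc, 48 mm above the origin; the 6.4 mm thick pin ends 92 mm above the origin. From x = +60 mm on, a tension post, a bobbin and a latch rise up to 24 mm above the deck.
- pad: Fixed grey felt pad, 190 x 170 mm (x, y), 6 mm thick, flat on the table: the side area. Origin at the centre of its underside.
- cone: Tall cone of cream thread on a white plastic core, on one of the rack's front dowels, 122 mm high. Origin at the centre of its underside, z up its axis. The winding is 62 mm wide near the foot (9 mm up) and narrows straight to 43 mm at 110 mm up; above it stands a 28 mm wide nose. Foot 60 mm wide, with a 25 mm wide hole from below, 56 mm deep, for the dowel. About 0.16 kg.
- tube: Tall straight spool of cream thread on a white plastic core, on the other front dowel of the rack, 110 mm high. Origin at the centre of its underside, z up its axis. The winding is 45 mm wide from 6 to 100 mm up; foot 48 mm wide; the core's top is 32 mm wide. 25 mm wide hole from below, 56 mm deep, for the dowel. About 0.12 kg.
- fresh: Fresh short spool on the rack's back dowel: a full cream winding 48 mm wide from 5 to 53 mm up, on a white plastic tube; 58 mm high, foot 36 mm wide, a 25 mm wide hole right through. Origin at the centre of its underside, z up its axis. About 0.07 kg.
- used: Part-used short spool on the winder's pin: the same 58 mm high tube with a thinner cream winding, 37 mm wide from 5 to 53 mm up; foot 36 mm wide, a 25 mm wide hole right through. Origin at the centre of its underside, z up its axis. About 0.045 kg.
- pincushion: Bystander, loose: green pincushion with pins on a turned dark wooden foot, 82 mm wide, about 105 mm high over the pins. Origin at the centre of its underside.
- pinjar: Bystander, loose: small clear jar of pins with a pink lid, 55 mm wide, 75 mm high. Origin at the centre of its underside.
- shears: Bystander, loose: dressmaker's shears lying flat, about 205 mm long along y and 90 mm wide over the black handles, 13 mm high. Origin on the table under the pivot; blades point to -y.
There are look-alikes about, which are no part of the job. What is shaped like the tube but green is not meant.

How it is judged:
By the outcome, as a careful person would: the job done as asked, in the order asked, and still so for the second after the job is handed in, with the robot touching nothing.
It also fails if it takes over 141 s, if anything falls off the work surface, if the arm or the gripper's body presses on something with over 40 N, if the wrist force passes 120 N, or if a joint passes its speed limit or range.

ROBOT

A 6-joint arm with a two-finger parallel gripper is mounted at the origin on the work surface. World frame = base frame: x ahead of the robot, y to its left, z up, the work surface at z = 0. Lengths are in mm, angles in rad, forces in N, time in s.
With the tool pointing down it reaches from about 275 to 850 mm from the base axis. Payload 5.2 kg.
Tool frame: the origin (TCP) lies at the very end of the fingers, on their centre line; the grasp point (between the pads) lies 19 mm behind it (arm.grip_depth is the distance from the TCP to the grasp point, in mm); z points along the fingers, y is the line along which they close (so a half turn about z gives the same grasp; the last joint's range is limited). The gripper opens to 85 mm and grips with 20 to 120 N. Pads are 22 mm wide; open, the fingers measure 114 mm over their backs; the gripper's body (76 mm by 85 mm) begins 54 mm behind the grasp point. The pads swing forward as they close: fully open they stand 13 mm farther back than shut.
Start: joints at [1.042, 0.259, 1.535, -0, 1.348, -0.203], TCP at [176.015, 521.079, 231.31] pointing down, gripper open.
Joint ranges: [-3.14, 3.14], [-0.91, 2.08], [0.19, 2.58], [-1.22, 4.36], [0.22, 2.71], [-3.12, 3.12]. Speed limits (rad/s): [2.57, 2.57, 3.14, 3.14, 3.14, 3.14].

INTERFACE

Orientations are given as a rotation vector (axis times angle).
In Python, from plant import arm, optics, ticket gives the robot as it stands. The module is installed in compiled form; this text tells all that it offers.
- The arm moves only by the tool jog_arm, never from a script. Its argument "increments" is a list of rows, each an object with "xyz": the shift along the tool's x, y, z in m, a list of three; "delta_rot": the turn, a rotation vector about the tool's x, y, z in degrees, a list of three. In form: [{"xyz": [x, y, z], "delta_rot": [rx, ry, rz]}, ...]. A call has 1 to 10 rows; each row is the pose to reach, as a shift and turn from the pose commanded when the call began, along the tool's axes at that moment; what a row does not reach only later rows make up. A row lasts 1/12 s, in which the tool goes at most 41.7 mm and 7.16 degrees, less where a joint would pass 70% of its speed; a pose out of reach is approached as far as the arm can. A call with a gripper value outside its range is refused whole. "claw" is the finger opening in m, from 0 to 0.0854, set as the call begins (left out, the last holds). The fingers move at their own pace and stop on an object; "grip_force" is the grip in N (left out, the last holds). Time passes only in rows, so rows that repeat a pose let the fingers close. It gives the time, the measured TCP pose, the force, the opening and the grip force at its end, in the units of the state.
- arm.sense(): the state, without advancing time (a new reading comes with each control period).
- optics.capture(name): name is "scene" or "top"; returns the picture (480x640x3 uint8, blue, green, red); there is no depth.
- optics.camera_info(name): a dict with "fov_y" (degrees; the focal length in pixels is half the picture's height over the tangent of half this angle, whatever the lens; pixels are square), "cx", "cy" (the principal point, pixels), "dist" ([k1, k2, p1, p2, k3] as OpenCV has them; the pictures are not rectified), "rvec" (rotation vector, rad) and "tvec" (3), from world to camera coordinates, as OpenCV has them. Camera axes: x right, y down, z forward; pixel columns grow to the right and rows downward; lengths in mm; the calibration is good to about 2 mm. A picture is of the moment at which its call begins. camera_info takes no time and is no camera call.
- ticket.job_done(): hands the job in; it is judged then, once.
Trained networks look in the newest picture that a camera, given by its name, has taken for a name from the list of things; names that differ only in an ending like _2 or _b are one class to them, and where a whole thing is asked for, a point or a joint stands for the part that bears it (a point fixed in the world has none). Each returns a list of dicts, best first, with "conf" (0 to 1); they miss things now and then, are a little off and sometimes report something else, mostly with a low value. They report only what shows in the picture. A call takes as long as a camera call. They do not tell look-alikes from the thing itself.
- optics.silhouettes(camera, thing): "pixels" (480x640 bool, what is visible of it).
- optics.pinpoint(camera, thing): "xyz" ([x, y, z] in mm, in the coordinates of the camera as it stood for that picture, good to about 4 mm: a listed point, or the origin of a listed thing).
The state is a dict: "time": time; "q": joint angles; "dq": joint speeds; "effort": joint torques, N m; "position": TCP position; "tool_rot": TCP orientation; "contact_force": force on the tool from outside, world axes, zero at the start; "wrist_torque": the same for the moment, N m; "grip_width": finger opening in mm; "grasp_force": force on a finger pad.
Only numpy, scipy, OpenCV 4.12 (cv2) and the standard library are available. Lean on these libraries where they do the work, as an engineer would, in place of code of your own. Each camera call takes 0.05 s, during which the arm holds its last target. There are 200 camera calls.

## Working session

There is one attempt and no reset: what is moved stays moved. The work goes in short steps, Python scripts to look and compute and a tool call to move; the robot and the scene stay as the last step left them, time stands still between calls to the robot, and variables do not carry over. Pictures are saved under pics/ and viewed, at most 18 in all, crops included, and the job is handed in when it is done.

Besides the shell and the picture viewer there is one more tool, called after "Emit:" as a command line: name --argument value ..., lists and objects as JSON in quotes. jog_arm: Moves the arm, as the interface text tells. Its arguments: {"type":"object","properties":{"increments":{"type":"array"},"claw":{"type":"number"},"grip_force":{"type":"number"}},"required":["increments"]}

```bash
mkdir -p pics
cat > h.py <<'E'
import numpy as np, cv2
from plant import arm, optics, ticket
def cam(n):
    i=optics.camera_info(n); f=240/np.tan(np.radians(i['fov_y'])/2)
    K=np.array([[f,0,i['cx']],[0,f,i['cy']],[0,0,1]]); R=cv2.Rodrigues(np.array(i['rvec'],float))[0]
    return K,np.array(i['dist'],float),R,np.array(i['tvec'],float).ravel()
def world(n,p):
    K,d,R,t=cam(n); return R.T@(np.array(p)-t)
def proj(n,P):
    K,d,R,t=cam(n); return cv2.projectPoints(np.array(P,float).reshape(-1,1,3),cv2.Rodrigues(R)[0],t,K,d)[0].reshape(-1,2)
def ray(n,uv,z):
    K,d,R,t=cam(n); u=cv2.undistortPoints(np.array(uv,float).reshape(-1,1,2),K,d).reshape(-1,2)
    v=np.c_[u,np.ones(len(u))]@R; o=-R.T@t
    return o+v*((z-o[2])/v[:,2])[:,None]
E
python3 - <<'E'
from h import *
s=arm.sense();print(s['time'],s['position'],s['tool_rot'],s['grip_width'],arm.grip_depth)
for n in('scene','top'):
    cv2.imwrite(f'pics/{n}0.png',optics.capture(n))
    K,d,R,t=cam(n);print(n,K[0,0],-R.T@t,R[2])
    for th in 'rack winder pad cone tube fresh used pincushion pinjar shears'.split():
        for r in optics.pinpoint(n,th)[:4]:
            w=world(n,r['xyz']);print(th,round(r['conf'],2),w.round(0),proj(n,w).round(0)[0])
E
```

```text
0.0 [175.72608203 520.61046252 230.46389294] [-5.09432221e-01 -3.09933544e+00  2.68016412e-03] 85.1525430964249 18.700000000000003
scene 586.9253685638987 [1625.20065604 -134.86097323  962.38787556] [-0.76726798  0.10047336 -0.63340741]
rack 0.6 [471. 336.   4.] [435. 235.]
winder 0.97 [578.  19.   1.] [321. 273.]
pad 0.84 [ 519. -336.    1.] [175. 270.]
cone 0.62 [413. 296.  23.] [415. 217.]
tube 0.98 [307. 420.   2.] [446. 197.]
tube 0.85 [434. 385.  19.] [449. 220.]
tube 0.42 [412. 298.  22.] [416. 217.]
fresh 0.75 [467. 338.  20.] [436. 228.]
used 0.68 [413. 297.  23.] [415. 217.]
used 0.65 [578.  18.  47.] [321. 259.]
pincushion 0.74 [738. 221.   4.] [419. 311.]
pinjar 0.74 [ 749. -231.   -4.] [219. 337.]
pinjar 0.39 [475. 334.   3.] [434. 236.]
shears 0.81 [378. -11.   1.] [300. 224.]
top 478.12004447189634 [ 448.73021275   25.35373161 1053.43009572] [ 0.07946717 -0.00520639 -0.99682389]
rack 0.77 [468. 332.  -0.] [178. 271.]
winder 0.95 [576.  22.  -0.] [319. 225.]
pad 0.94 [ 519. -334.    1.] [479. 253.]
pad 0.29 [431. 393.  22.] [146. 287.]
cone 0.8 [413. 296.  20.] [190. 297.]
tube 0.97 [308. 420.  -0.] [135. 344.]
tube 0.55 [434. 393.  19.] [147. 286.]
fresh 0.69 [741. 227.  -2.] [229. 151.]
fresh 0.57 [474. 336.  17.] [173. 268.]
used 0.7 [577.  18.  49.] [321. 222.]
pincushion 0.57 [738. 226.  -2.] [229. 152.]
pinjar 0.88 [ 741. -235.    2.] [434. 154.]
shears 0.94 [375.  -3.   2.] [329. 316.]
```

View pics/scene0.png

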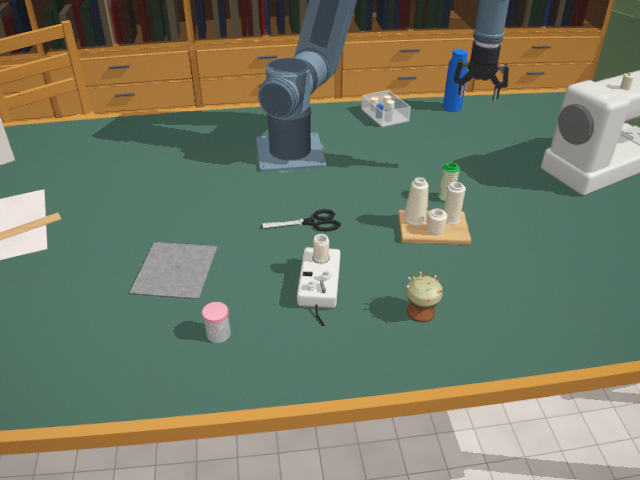

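View pics/top0.png

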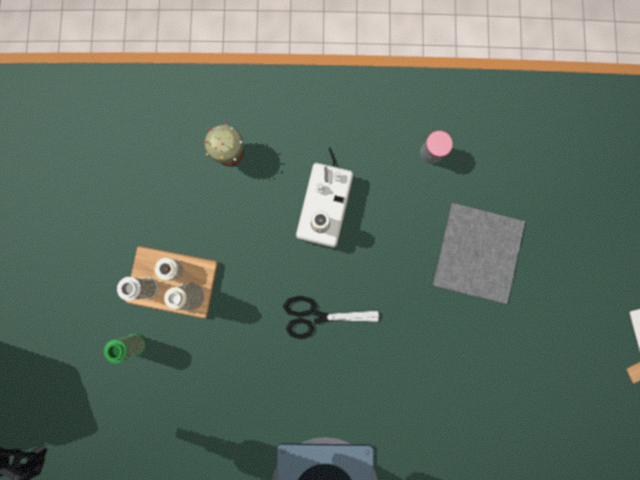

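The top view shows the rack at about (175,283), with the cone at (176,297), a white straight spool at (130,288) and a short spool at (167,268). The winder is at (325,205) with a spool at (320,221), the pad at (479,253).

The candidates for the tube are the white spool on the rack, at top (130,288) / scene (455,203), and the green one on the table, at top (115,350) / scene (450,180). The white one on a front dowel fits. I'll confirm that in a crop and refine the poses.

Run:
```python
from h import *
im=cv2.imread('pics/scene0.png'); cv2.imwrite('pics/crop1.png',cv2.resize(im[150:260,370:500],None,fx=5,fy=5,interpolation=cv2.INTER_CUBIC))
optics.capture('top')
for th,z in(('rack',18),('winder',46),('pad',6)):
    m=optics.silhouettes('top',th)[0]['pixels'].astype(np.uint8)
    c=max(cv2.findContours(m,0,2)[0],key=cv2.contourArea)
    w=ray('top',c.reshape(-1,2),z)[:,:2].astype(np.float32)
    (r)=cv2.minAreaRect(w);print(th,r,cv2.boxPoints(r).round(0).tolist())
# circle tops in the top picture
```

```text
rack ((444.92071533203125, 338.87689208984375), (182.01747131347656, 125.14835357666016), 79.73639678955078) [[367.0, 260.0], [490.0, 238.0], [523.0, 417.0], [400.0, 440.0]]
winder ((615.16552734375, 10.114151000976562), (90.27958679199219, 176.93309020996094), 76.81797790527344) [[519.0, -14.0], [691.0, -54.0], [712.0, 34.0], [539.0, 74.0]]
pad ((518.22900390625, -333.00970458984375), (170.96934509277344, 189.9049072265625), 76.70338439941406) [[406.0, -394.0], [591.0, -438.0], [630.0, -272.0], [445.0, -228.0]]
```

View pics/crop1.png

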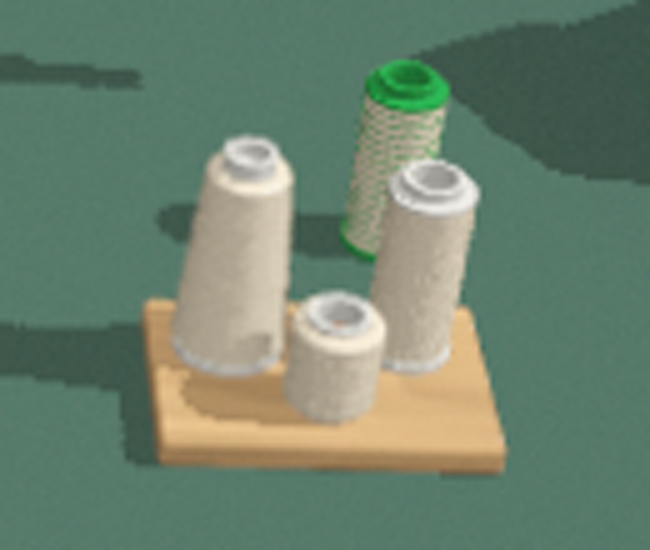

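The crop confirms the pick. The cone is at left, the white tube on the other front dowel, the fresh spool in front of them, and the green tube is a look-alike standing on the table. The rack fit (origin 471.5, 334, yaw -10°) agrees with the pinpoints to about 3 mm.

```bash
cat > go.py <<'E'
import sys; from h import *
# args: start pose 'm' (measured) ; then targets x,y,z[,jawdeg]
s=arm.sense(); p=np.array(s['position']); R=cv2.Rodrigues(np.array(s['tool_rot'],float))[0]
print('t',round(s['time'],2),'p',p.round(1),'F',np.round(s['contact_force'],1),'w',round(s['grip_width'],1),'gf',round(s['grasp_force'],1),'tilt',R[:,2].round(3))
for a in sys.argv[1:]:
    v=[float(k) for k in a.split(',')]; j=v[3] if len(v)>3 else 78.3
    b=np.radians(j); T=np.array([[-np.sin(b),np.cos(b),0],[np.cos(b),np.sin(b),0],[0,0,-1]]).T
    rv=np.degrees(cv2.Rodrigues(R.T@T)[0].ravel()); d=R.T@(np.array(v[:3])-p)
    print(a,'shift m',(d/1000).round(4),'rot',rv.round(2),'rows>=',round(max(np.linalg.norm(d)/41.7,np.linalg.norm(rv)/7.16),1))
E
python3 go.py 413,296,200 413,296,82
```

```text
t 1.3 p [176.1 521.1 231.3] F [-0.4 -0.7 -0. ] w 85.5 gf 0.0 tilt [ 0.  0. -1.]
413,296,200 shift m [-0.2965 -0.1374  0.0313] rot [ 0.    0.   -6.97] rows>= 7.9
413,296,82 shift m [-0.2965 -0.1374  0.1493] rot [ 0.    0.   -6.97] rows>= 8.6
```

Emit:
jog_arm --increments '[{"xyz":[-0.02,-0.01,0.002],"delta_rot":[0,0,-1]},{"xyz":[-0.055,-0.025,0.005],"delta_rot":[0,0,-2]},{"xyz":[-0.09,-0.042,0.01],"delta_rot":[0,0,-3]},{"xyz":[-0.125,-0.058,0.014],"delta_rot":[0,0,-4]},{"xyz":[-0.16,-0.074,0.018],"delta_rot":[0,0,-5]},{"xyz":[-0.195,-0.09,0.022],"delta_rot":[0,0,-6]},{"xyz":[-0.23,-0.107,0.026],"delta_rot":[0,0,-7]},{"xyz":[-0.262,-0.121,0.03],"delta_rot":[0,0,-7]},{"xyz":[-0.285,-0.132,0.031],"delta_rot":[0,0,-7]},{"xyz":[-0.2965,-0.1375,0.0313],"delta_rot":[0,0,-7]}]' --claw 0.072 --grip_force 40

```text
time: 2.13
position: [415.1, 293.5, 199.7]
tool_rot: [0.324, 3.124, -0.001]
contact_force: [0.5, 0.3, -0.2]
grip_width: 72.0
grasp_force: 0.0
```

```bash
python3 go.py 413,296,82
python3 - <<'E'
from h import *
cv2.imwrite('pics/top1.png',cv2.resize(optics.capture('top')[200:350,60:260],None,fx=4,fy=4))
E
```

```text
t 2.13 p [415.1 293.5 199.7] F [ 0.5  0.3 -0.2] w 72.0 gf 0.0 tilt [ 0.    -0.001 -1.   ]
413,296,82 shift m [0.0027 0.0021 0.1177] rot [-0.04  0.04 -0.13] rows>= 2.8
```

View pics/top1.png

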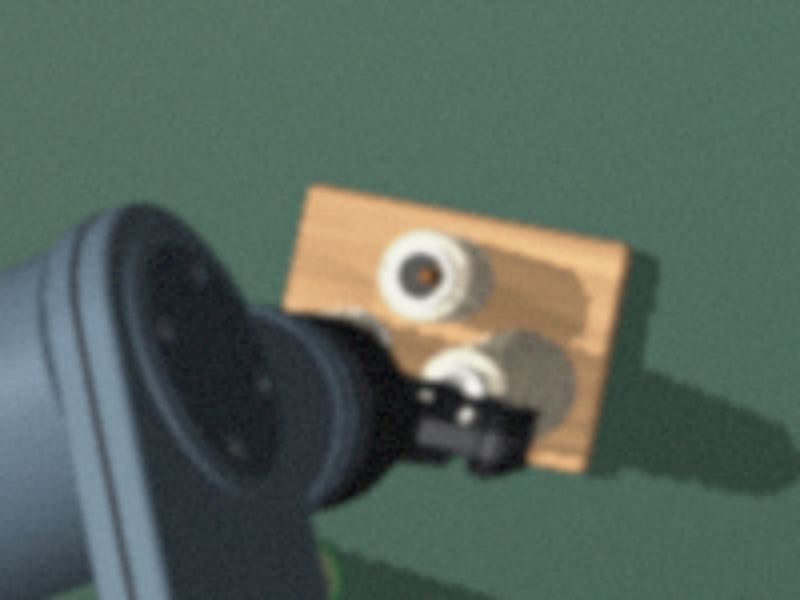

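The fresh spool is in clear view at crop (422,275), and the gripper hangs over the cone at crop (463,375). I'm descending straight, because the reading is a motion transient around the commanded 413, 296.

Emit:
jog_arm --increments '[{"xyz":[0,0,0],"delta_rot":[0,0,0]},{"xyz":[0,0,0.02],"delta_rot":[0,0,0]},{"xyz":[0,0,0.045],"delta_rot":[0,0,0]},{"xyz":[0,0,0.07],"delta_rot":[0,0,0]},{"xyz":[0,0,0.09],"delta_rot":[0,0,0]},{"xyz":[0,0,0.105],"delta_rot":[0,0,0]},{"xyz":[0,0,0.115],"delta_rot":[0,0,0]},{"xyz":[0,0,0.118],"delta_rot":[0,0,0]},{"xyz":[0,0,0.118],"delta_rot":[0,0,0]},{"xyz":[0,0,0.118],"delta_rot":[0,0,0]}]'

```text
time: 3.02
position: [413.1, 296.6, 82.8]
tool_rot: [0.318, 3.124, 0.001]
contact_force: [-0.1, -0.4, 0.8]
grip_width: 71.7
grasp_force: 0.0
```

```bash
python3 go.py 413,296,82
python3 - <<'E'
from h import *
cv2.imwrite('pics/s2.png',cv2.resize(optics.capture('scene')[110:270,360:520],None,fx=3.7,fy=3.7))
E
```

```text
t 3.02 p [413.1 296.6  82.8] F [-0.1 -0.4  0.8] w 71.7 gf 0.0 tilt [ 0.001  0.001 -1.   ]
413,296,82 shift m [-0.     -0.0006  0.0008] rot [0.04 0.05 0.08] rows>= 0.0
```

View pics/s2.png

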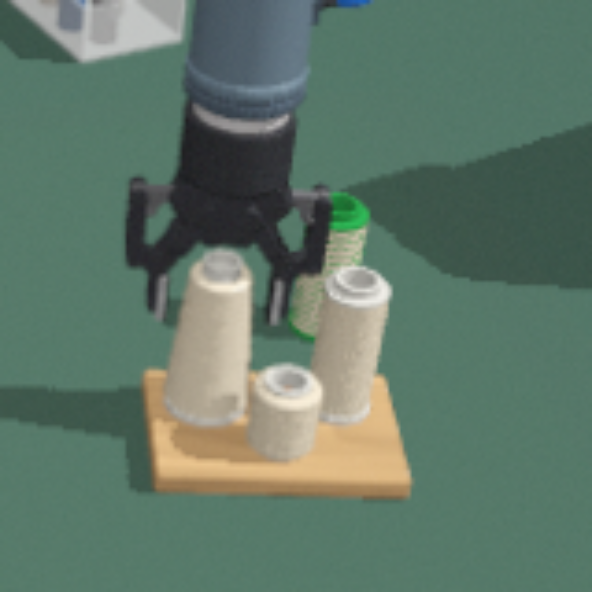

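Run:
```python
from h import *
b=np.radians(78.3);u=np.array([np.cos(b),np.sin(b),0])
P=[[413,296,140],[413,296,82]]+[list(np.array([413,296,z])+s*37*u) for z in(82,92) for s in(-1,1)]
print(((proj('scene',P)-[360,110])*3.7).round(0))
```

```text
[[222. 260.]
 [213. 328.]
 [160. 326.]
 [265. 331.]
 [162. 314.]
 [267. 319.]]
```

In the crop, the nose projects to (222,260) and is seen at about (222,262). The fingertips project to about (160,320) and (267,322) and are seen there too, so the fingers straddle the cone. I'm closing.

Emit:
jog_arm --increments '[{"xyz":[0,0,0],"delta_rot":[0,0,0]},{"xyz":[0,0,0],"delta_rot":[0,0,0]},{"xyz":[0,0,0],"delta_rot":[0,0,0]},{"xyz":[0,0,0],"delta_rot":[0,0,0]},{"xyz":[0,0,0],"delta_rot":[0,0,0]},{"xyz":[0,0,0],"delta_rot":[0,0,0]}]' --claw 0.03 --grip_force 40

```text
time: 3.57
position: [413.8, 296.4, 83.4]
tool_rot: [0.32, 3.123, 0.002]
contact_force: [-1.2, 0.6, 5.7]
grip_width: 48.0
grasp_force: 40.4
```

Emit:
jog_arm --increments '[{"xyz":[0,0,-0.003],"delta_rot":[0,0,0]},{"xyz":[0,0,-0.01],"delta_rot":[0,0,0]},{"xyz":[0,0,-0.025],"delta_rot":[0,0,0]},{"xyz":[0,0,-0.045],"delta_rot":[0,0,0]},{"xyz":[0,0,-0.068],"delta_rot":[0,0,0]},{"xyz":[0,0,-0.09],"delta_rot":[0,0,0]},{"xyz":[0,0,-0.11],"delta_rot":[0,0,0]},{"xyz":[0,0,-0.122],"delta_rot":[0,0,0]},{"xyz":[0,0,-0.128],"delta_rot":[0,0,0]},{"xyz":[0,0,-0.128],"delta_rot":[0,0,0]}]'

```text
time: 4.4
position: [413.5, 296.1, 211.7]
tool_rot: [0.319, 3.123, 0.002]
contact_force: [0.1, 0.1, -1.7]
grip_width: 47.4
grasp_force: 41.5
```

```bash
python3 go.py 564,-344,210 564,-344,71
```

```text
t 4.4 p [413.5 296.1 211.7] F [ 0.1  0.1 -1.7] w 47.4 gf 41.5 tilt [ 0.003  0.001 -1.   ]
564,-344,210 shift m [-0.2768 -0.5965  0.0014] rot [0.09 0.14 0.03] rows>= 15.8
564,-344,71 shift m [-0.2765 -0.5967  0.1404] rot [0.09 0.14 0.03] rows>= 16.1
```

Emit:
jog_arm --increments '[{"xyz":[-0.005,-0.01,0],"delta_rot":[0,0,0]},{"xyz":[-0.014,-0.03,0],"delta_rot":[0,0,0]},{"xyz":[-0.026,-0.056,0],"delta_rot":[0,0,0]},{"xyz":[-0.04,-0.086,0],"delta_rot":[0,0,0]},{"xyz":[-0.055,-0.118,0],"delta_rot":[0,0,0]},{"xyz":[-0.07,-0.15,0],"delta_rot":[0,0,0]},{"xyz":[-0.085,-0.182,0],"delta_rot":[0,0,0]},{"xyz":[-0.1,-0.215,0],"delta_rot":[0,0,0]},{"xyz":[-0.115,-0.247,0],"delta_rot":[0,0,0]},{"xyz":[-0.13,-0.28,0],"delta_rot":[0,0,0]}]'

```text
time: 5.23
position: [482.5, -6.8, 208.6]
tool_rot: [-0.319, -3.123, -0.0]
contact_force: [0.5, 1.0, -2.0]
grip_width: 47.6
grasp_force: 41.6
```

Emit:
jog_arm --increments '[{"xyz":[-0.015,-0.032,0],"delta_rot":[0,0,0]},{"xyz":[-0.03,-0.065,0],"delta_rot":[0,0,0]},{"xyz":[-0.045,-0.097,0],"delta_rot":[0,0,0]},{"xyz":[-0.06,-0.13,0],"delta_rot":[0,0,0]},{"xyz":[-0.075,-0.162,0],"delta_rot":[0,0,0]},{"xyz":[-0.09,-0.195,0.003],"delta_rot":[0,0,0]},{"xyz":[-0.105,-0.228,0.01],"delta_rot":[0,0,0]},{"xyz":[-0.12,-0.26,0.02],"delta_rot":[0,0,0]},{"xyz":[-0.132,-0.287,0.03],"delta_rot":[0,0,0]},{"xyz":[-0.141,-0.306,0.04],"delta_rot":[0,0,0]}]'

```text
time: 6.07
position: [558.5, -336.2, 167.4]
tool_rot: [-0.322, -3.122, -0.001]
contact_force: [0.5, 1.2, -1.6]
grip_width: 47.6
grasp_force: 41.6
```

Emit:
jog_arm --increments '[{"xyz":[-0.005,-0.01,0.012],"delta_rot":[0,0,0]},{"xyz":[-0.006,-0.011,0.03],"delta_rot":[0,0,0]},{"xyz":[-0.006,-0.011,0.05],"delta_rot":[0,0,0]},{"xyz":[-0.006,-0.011,0.068],"delta_rot":[0,0,0]},{"xyz":[-0.006,-0.011,0.082],"delta_rot":[0,0,0]},{"xyz":[-0.006,-0.011,0.088],"delta_rot":[0,0,0]},{"xyz":[-0.006,-0.011,0.09],"delta_rot":[0,0,0]},{"xyz":[-0.006,-0.011,0.09],"delta_rot":[0,0,0]}]'

```text
time: 6.73
position: [562.9, -344.2, 79.2]
tool_rot: [-0.319, -3.124, -0.002]
contact_force: [-0.2, 0.3, -1.6]
grip_width: 47.5
grasp_force: 41.6
```

```bash
python3 go.py 564,-344,71
python3 - <<'E'
from h import *
cv2.imwrite('pics/s3.png',cv2.resize(optics.capture('scene')[140:340,90:290],None,fx=3,fy=3))
E
```

```text
t 6.73 p [ 562.9 -344.2   79.2] F [-0.2  0.3 -1.6] w 47.5 gf 41.6 tilt [-0.001  0.001 -1.   ]
564,-344,71 shift m [-0.001   0.0004  0.0082] rot [ 0.05 -0.09  0.05] rows>= 0.2
```

View pics/s3.png

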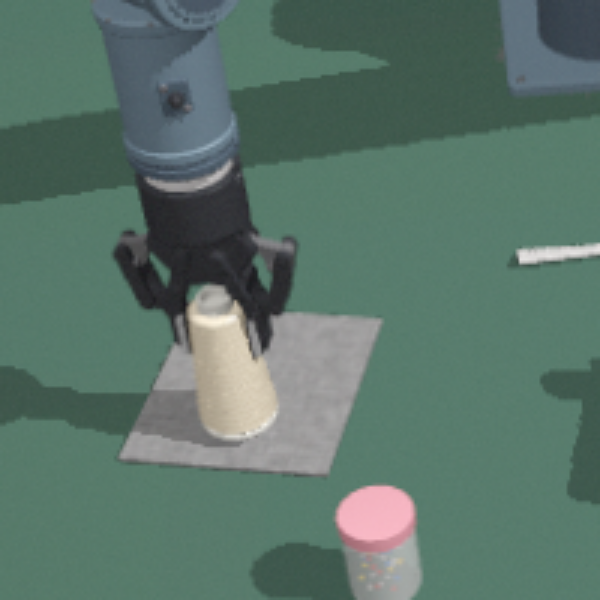

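The cone is held upright over the front half of the pad (crop 235,420). I'm lowering to contact.

Emit:
jog_arm --increments '[{"xyz":[-0.001,0,0.004],"delta_rot":[0,0,0]},{"xyz":[-0.001,0,0.006],"delta_rot":[0,0,0]},{"xyz":[-0.001,0,0.0075],"delta_rot":[0,0,0]},{"xyz":[-0.001,0,0.0085],"delta_rot":[0,0,0]},{"xyz":[-0.001,0,0.0085],"delta_rot":[0,0,0]}]'

```text
time: 7.2
position: [564.4, -345.0, 71.6]
tool_rot: [0.319, 3.125, -0.0]
contact_force: [0.3, 0.2, -1.8]
grip_width: 47.9
grasp_force: 41.6
```

Emit:
jog_arm --increments '[{"xyz":[0,0,0.001],"delta_rot":[0,0,0]},{"xyz":[0,0,0.002],"delta_rot":[0,0,0]},{"xyz":[0,0,0.002],"delta_rot":[0,0,0]}]'

```text
time: 7.45
position: [564.8, -345.1, 71.5]
tool_rot: [0.319, 3.124, -0.001]
contact_force: [-1.9, 3.1, 7.7]
grip_width: 47.5
grasp_force: 42.8
```

Emit:
jog_arm --increments '[{"xyz":[0,0,0],"delta_rot":[0,0,0]},{"xyz":[0,0,0],"delta_rot":[0,0,0]},{"xyz":[0,0,0],"delta_rot":[0,0,0]},{"xyz":[0,0,0],"delta_rot":[0,0,0]},{"xyz":[0,0,-0.01],"delta_rot":[0,0,0]},{"xyz":[0,0,-0.03],"delta_rot":[0,0,0]},{"xyz":[0,0,-0.055],"delta_rot":[0,0,0]},{"xyz":[0,0,-0.085],"delta_rot":[0,0,0]},{"xyz":[0,0,-0.115],"delta_rot":[0,0,0]},{"xyz":[0,0,-0.13],"delta_rot":[0,0,0]}]' --claw 0.072

```text
time: 8.28
position: [565.7, -346.0, 204.7]
tool_rot: [0.319, 3.12, -0.006]
contact_force: [0.2, -0.7, 0.5]
grip_width: 71.7
grasp_force: 0.0
```

```bash
python3 go.py 432,390,200 432,390,75
```

```text
t 8.28 p [ 565.7 -346.   204.7] F [ 0.2 -0.7  0.5] w 71.7 gf 0.0 tilt [ 0.005 -0.004 -1.   ]
432,390,200 shift m [0.2797 0.6938 0.0011] rot [-0.17  0.31  0.04] rows>= 17.9
432,390,75 shift m [0.2804 0.6942 0.1261] rot [-0.17  0.31  0.04] rows>= 18.2
```

Emit:
jog_arm --increments '[{"xyz":[0.006,0.015,0],"delta_rot":[0,0,0]},{"xyz":[0.018,0.045,0],"delta_rot":[0,0,0]},{"xyz":[0.033,0.082,0],"delta_rot":[0,0,0]},{"xyz":[0.048,0.12,0],"delta_rot":[0,0,0]},{"xyz":[0.063,0.157,0],"delta_rot":[0,0,0]},{"xyz":[0.078,0.194,0],"delta_rot":[0,0,0]},{"xyz":[0.093,0.231,0],"delta_rot":[0,0,0]},{"xyz":[0.108,0.269,0],"delta_rot":[0,0,0]},{"xyz":[0.123,0.306,0],"delta_rot":[0,0,0]},{"xyz":[0.138,0.343,0],"delta_rot":[0,0,0]}]'

```text
time: 9.12
position: [498.1, 20.5, 200.4]
tool_rot: [0.32, 3.124, -0.0]
contact_force: [0.9, -0.6, -0.3]
grip_width: 72.3
grasp_force: 0.0
```

Emit:
jog_arm --increments '[{"xyz":[0.015,0.037,0],"delta_rot":[0,0,0]},{"xyz":[0.03,0.075,0],"delta_rot":[0,0,0]},{"xyz":[0.045,0.112,0],"delta_rot":[0,0,0]},{"xyz":[0.06,0.149,0],"delta_rot":[0,0,0]},{"xyz":[0.075,0.187,0],"delta_rot":[0,0,0]},{"xyz":[0.09,0.224,0],"delta_rot":[0,0,0]},{"xyz":[0.105,0.261,0],"delta_rot":[0,0,0]},{"xyz":[0.12,0.299,0],"delta_rot":[0,0,0]},{"xyz":[0.133,0.331,0],"delta_rot":[0,0,0]},{"xyz":[0.1405,0.35,0],"delta_rot":[0,0,0]}]' --claw 0.066

```text
time: 9.95
position: [430.6, 393.7, 200.3]
tool_rot: [0.315, 3.125, 0.003]
contact_force: [0.7, -0.5, -0.1]
grip_width: 65.8
grasp_force: 0.0
```

Emit:
jog_arm --increments '[{"xyz":[0,0,0],"delta_rot":[0,0,0]},{"xyz":[0,0,0],"delta_rot":[0,0,0]},{"xyz":[0,0,0],"delta_rot":[0,0,0]}]'

```text
time: 10.2
position: [431.9, 389.4, 199.8]
tool_rot: [0.319, 3.125, -0.001]
contact_force: [-0.4, 0.1, -0.4]
grip_width: 66.4
grasp_force: 0.0
```

```bash
python3 go.py 432,390,75
python3 - <<'E'
from h import *
cv2.imwrite('pics/s4.png',optics.capture('scene'))
optics.capture('top')
for n in('scene','top'):
  for th in('tube','cone'):
    for r in optics.pinpoint(n,th)[:3]: print(n,th,round(r['conf'],2),world(n,r['xyz']).round(0))
E
```

```text
t 10.2 p [431.9 389.4 199.8] F [-0.4  0.1 -0.4] w 66.4 gf 0.0 tilt [ 0.    -0.001 -1.   ]
432,390,75 shift m [0.     0.0007 0.1248] rot [-0.03  0.02  0.05] rows>= 3.0
scene tube 0.86 [435. 389.  22.]
scene tube 0.55 [306. 425.   3.]
scene cone 0.62 [ 564. -346.    9.]
top tube 0.74 [431. 394.  21.]
top tube 0.72 [309. 423.  -1.]
```

View pics/s4.png

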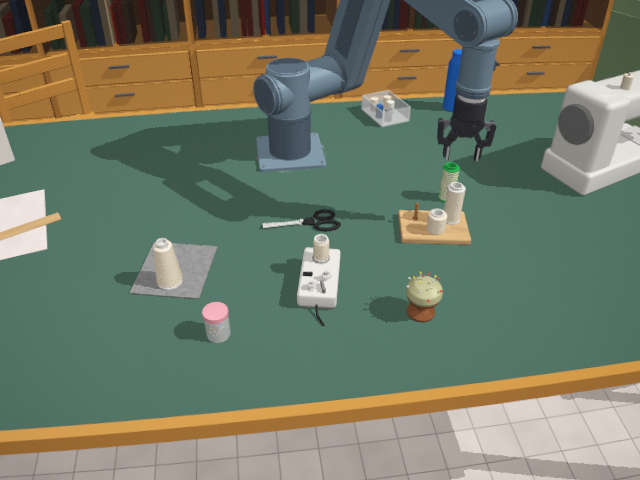

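The cone stands upright on the pad at (165,265) and the bare front dowel shows at (416,212). The gripper is over the white tube, and the tube measures (433,391). I'm descending.

Emit:
jog_arm --increments '[{"xyz":[0,0.0015,0.01],"delta_rot":[0,0,0]},{"xyz":[0,0.0015,0.03],"delta_rot":[0,0,0]},{"xyz":[0,0.0015,0.055],"delta_rot":[0,0,0]},{"xyz":[0,0.0015,0.08],"delta_rot":[0,0,0]},{"xyz":[0,0.0015,0.1],"delta_rot":[0,0,0]},{"xyz":[0,0.0015,0.113],"delta_rot":[0,0,0]},{"xyz":[0,0.0015,0.119],"delta_rot":[0,0,0]},{"xyz":[0,0.0015,0.12],"delta_rot":[0,0,0]},{"xyz":[0,0.0015,0.12],"delta_rot":[0,0,0]}]'

```text
time: 11.25
position: [432.2, 391.4, 79.3]
tool_rot: [-0.32, -3.125, 0.0]
contact_force: [0.3, 0.8, 0.3]
grip_width: 66.3
grasp_force: 0.0
```

Emit:
jog_arm --increments '[{"xyz":[0,0,0],"delta_rot":[0,0,0]},{"xyz":[0,0,0],"delta_rot":[0,0,0]},{"xyz":[0,0,0],"delta_rot":[0,0,0]},{"xyz":[0,0,0],"delta_rot":[0,0,0]},{"xyz":[0,0,0],"delta_rot":[0,0,0]},{"xyz":[0,0,0],"delta_rot":[0,0,0]}]' --claw 0.03 --grip_force 40

```text
time: 11.75
position: [432.9, 391.9, 80.8]
tool_rot: [0.319, 3.123, 0.002]
contact_force: [-0.4, -1.6, 5.7]
grip_width: 44.1
grasp_force: 40.6
```

Emit:
jog_arm --increments '[{"xyz":[0,0,-0.003],"delta_rot":[0,0,0]},{"xyz":[0,0,-0.01],"delta_rot":[0,0,0]},{"xyz":[0,0,-0.025],"delta_rot":[0,0,0]},{"xyz":[0,0,-0.045],"delta_rot":[0,0,0]},{"xyz":[0,0,-0.068],"delta_rot":[0,0,0]},{"xyz":[0,0,-0.09],"delta_rot":[0,0,0]},{"xyz":[0,0,-0.11],"delta_rot":[0,0,0]},{"xyz":[0,0,-0.122],"delta_rot":[0,0,0]},{"xyz":[0,0,-0.13],"delta_rot":[0,0,0]},{"xyz":[0,0,-0.13],"delta_rot":[0,0,0]}]'

```text
time: 12.58
position: [432.8, 392.0, 211.6]
tool_rot: [0.319, 3.123, 0.003]
contact_force: [-0.2, 0.0, -2.3]
grip_width: 44.5
grasp_force: 40.8
```

```bash
python3 go.py 472,-322,210 472,-322,69
```

```text
t 12.58 p [432.8 392.  211.6] F [-0.2  0.  -2.3] w 44.5 gf 40.8 tilt [ 0.003  0.002 -1.   ]
472,-322,210 shift m [-1.827e-01 -6.914e-01  4.000e-04] rot [0.14 0.14 0.04] rows>= 17.1
472,-322,69 shift m [-0.1824 -0.6917  0.1414] rot [0.14 0.14 0.04] rows>= 17.5
```

Emit:
jog_arm --increments '[{"xyz":[-0.004,-0.014,0],"delta_rot":[0,0,0]},{"xyz":[-0.011,-0.042,0],"delta_rot":[0,0,0]},{"xyz":[-0.02,-0.076,0],"delta_rot":[0,0,0]},{"xyz":[-0.03,-0.113,0],"delta_rot":[0,0,0]},{"xyz":[-0.04,-0.151,0],"delta_rot":[0,0,0]},{"xyz":[-0.05,-0.189,0],"delta_rot":[0,0,0]},{"xyz":[-0.06,-0.227,0],"delta_rot":[0,0,0]},{"xyz":[-0.07,-0.265,0],"delta_rot":[0,0,0]},{"xyz":[-0.08,-0.303,0],"delta_rot":[0,0,0]},{"xyz":[-0.09,-0.341,0],"delta_rot":[0,0,0]}]'

```text
time: 13.42
position: [449.6, 37.2, 208.2]
tool_rot: [-0.319, -3.123, 0.0]
contact_force: [1.1, -0.7, -0.9]
grip_width: 44.3
grasp_force: 41.0
```

Emit:
jog_arm --increments '[{"xyz":[-0.01,-0.038,0],"delta_rot":[0,0,0]},{"xyz":[-0.02,-0.076,0],"delta_rot":[0,0,0]},{"xyz":[-0.03,-0.114,0],"delta_rot":[0,0,0]},{"xyz":[-0.04,-0.152,0],"delta_rot":[0,0,0]},{"xyz":[-0.05,-0.19,0],"delta_rot":[0,0,0]},{"xyz":[-0.06,-0.228,0],"delta_rot":[0,0,0]},{"xyz":[-0.07,-0.266,0.003],"delta_rot":[0,0,0]},{"xyz":[-0.08,-0.303,0.01],"delta_rot":[0,0,0]},{"xyz":[-0.088,-0.332,0.02],"delta_rot":[0,0,0]},{"xyz":[-0.092,-0.348,0.032],"delta_rot":[0,0,0]}]'

```text
time: 14.25
position: [469.7, -324.2, 176.0]
tool_rot: [-0.324, -3.124, 0.001]
contact_force: [-0.0, 0.4, -0.8]
grip_width: 44.2
grasp_force: 41.0
```

Emit:
jog_arm --increments '[{"xyz":[-0.0005,-0.0025,0.012],"delta_rot":[0,0,0]},{"xyz":[-0.0005,-0.0025,0.032],"delta_rot":[0,0,0]},{"xyz":[-0.0005,-0.0025,0.055],"delta_rot":[0,0,0]},{"xyz":[-0.0005,-0.0025,0.076],"delta_rot":[0,0,0]},{"xyz":[-0.0005,-0.0025,0.092],"delta_rot":[0,0,0]},{"xyz":[-0.0005,-0.0025,0.1],"delta_rot":[0,0,0]},{"xyz":[-0.0005,-0.0025,0.104],"delta_rot":[0,0,0]},{"xyz":[-0.0005,-0.0025,0.107],"delta_rot":[0,0,0]},{"xyz":[-0.0005,-0.0025,0.108],"delta_rot":[0,0,0]},{"xyz":[-0.0005,-0.0025,0.108],"delta_rot":[0,0,0]}]'

```text
time: 15.08
position: [471.3, -323.0, 70.1]
tool_rot: [0.319, 3.125, -0.001]
contact_force: [0.5, 0.1, 0.1]
grip_width: 44.1
grasp_force: 41.0
```

Emit:
jog_arm --increments '[{"xyz":[0,0,0.001],"delta_rot":[0,0,0]},{"xyz":[0,0,0.002],"delta_rot":[0,0,0]},{"xyz":[0,0,0.003],"delta_rot":[0,0,0]},{"xyz":[0,0,0.003],"delta_rot":[0,0,0]}]'

```text
time: 15.42
position: [471.8, -323.3, 68.8]
tool_rot: [0.319, 3.123, -0.003]
contact_force: [-2.4, 0.8, 9.8]
grip_width: 44.2
grasp_force: 41.6
```

Emit:
jog_arm --increments '[{"xyz":[0,0,-0.001],"delta_rot":[0,0,0]},{"xyz":[0,0,-0.001],"delta_rot":[0,0,0]},{"xyz":[0,0,-0.001],"delta_rot":[0,0,0]},{"xyz":[0,0,-0.001],"delta_rot":[0,0,0]},{"xyz":[0,0,-0.01],"delta_rot":[0,0,0]},{"xyz":[0,0,-0.03],"delta_rot":[0,0,0]},{"xyz":[0,0,-0.055],"delta_rot":[0,0,0]},{"xyz":[0,0,-0.085],"delta_rot":[0,0,0]},{"xyz":[0,0,-0.115],"delta_rot":[0,0,0]},{"xyz":[0,0,-0.13],"delta_rot":[0,0,0]}]' --claw 0.068

```text
time: 16.25
position: [472.2, -323.7, 201.0]
tool_rot: [0.319, 3.121, -0.006]
contact_force: [1.1, -0.9, -0.3]
grip_width: 67.8
grasp_force: 0.0
```

Emit:
jog_arm --increments '[{"xyz":[0.003,0.014,0],"delta_rot":[0,0,0]},{"xyz":[0.009,0.042,0],"delta_rot":[0,0,0]},{"xyz":[0.016,0.076,0],"delta_rot":[0,0,0]},{"xyz":[0.024,0.114,0],"delta_rot":[0,0,0]},{"xyz":[0.032,0.153,0],"delta_rot":[0,0,0]},{"xyz":[0.04,0.192,0],"delta_rot":[0,0,0]},{"xyz":[0.048,0.23,0],"delta_rot":[0,0,0]},{"xyz":[0.056,0.269,0],"delta_rot":[0,0,0]},{"xyz":[0.064,0.307,0],"delta_rot":[0,0,0]},{"xyz":[0.072,0.345,0],"delta_rot":[0,0,0]}]'

```text
time: 17.08
position: [468.7, 32.4, 195.8]
tool_rot: [-0.319, -3.124, -0.001]
contact_force: [0.5, -0.8, -0.3]
grip_width: 68.0
grasp_force: 0.0
```

```bash
python3 go.py 471.5,335,150
python3 - <<'E'
from h import *
cv2.imwrite('pics/s5.png',cv2.resize(optics.capture('scene')[150:330,100:480],None,fx=2,fy=2))
optics.capture('top')
for n in('scene','top'):
  for th in('tube','cone','fresh','used'):
    for r in optics.pinpoint(n,th)[:3]: print(n,th,round(r['conf'],2),world(n,r['xyz']).round(0))
E
```

```text
t 17.08 p [468.7  32.4 195.8] F [ 0.5 -0.8 -0.3] w 68.0 gf 0.0 tilt [-0.001  0.001 -1.   ]
471.5,335,150 shift m [0.0584 0.2969 0.046 ] rot [ 0.01 -0.09  0.03] rows>= 7.3
scene tube 0.87 [304. 421.   5.]
scene tube 0.86 [ 473. -327.    9.]
scene tube 0.29 [471. 338.   5.]
scene cone 0.9 [ 563. -342.   11.]
scene fresh 0.91 [469. 336.  21.]
scene used 0.96 [578.  14.  47.]
scene used 0.44 [379. -10.   1.]
top tube 0.92 [ 470. -321.    7.]
top tube 0.58 [308. 424.  -1.]
top cone 0.96 [ 563. -343.    7.]
top fresh 0.9 [474. 337.  18.]
top used 0.5 [578.  14.  49.]
top used 0.3 [375.  -6.   0.]
top used 0.29 [469. 333.  -6.]
```

View pics/s5.png

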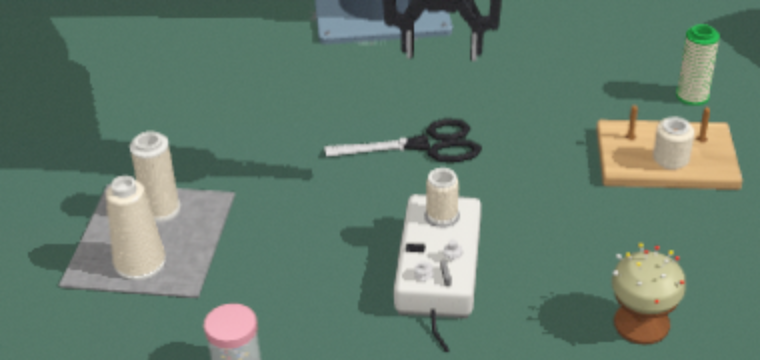

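Both tall spools stand upright on the pad (crop 160,175 and 135,230), and the fresh spool stands alone at crop (673,143). Since the arm is near the winder, I'll move the used spool first, setting it on clear table at about (540,170).

Emit:
jog_arm --increments '[{"xyz":[-0.015,0.0015,0.003],"delta_rot":[0,0,0]},{"xyz":[-0.04,0.004,0.01],"delta_rot":[0,0,0]},{"xyz":[-0.07,0.007,0.02],"delta_rot":[0,0,0]},{"xyz":[-0.093,0.009,0.03],"delta_rot":[0,0,0]},{"xyz":[-0.104,0.01,0.036],"delta_rot":[0,0,0]},{"xyz":[-0.1065,0.0103,0.038],"delta_rot":[0,0,0]},{"xyz":[-0.1065,0.0103,0.038],"delta_rot":[0,0,0]},{"xyz":[-0.1065,0.0103,0.038],"delta_rot":[0,0,0]}]' --claw 0.062

```text
time: 18.25
position: [575.6, 18.2, 158.5]
tool_rot: [-0.32, -3.124, -0.0]
contact_force: [-1.2, 0.1, -0.8]
grip_width: 62.2
grasp_force: 0.0
```

```bash
python3 go.py 578,17,62 577,19,62
python3 - <<'E'
from h import *
optics.capture('top')
for n in ('top',):
    for r in optics.pinpoint(n,'used')[:3]: print(n,round(r['conf'],2),world(n,r['xyz']).round(0))
E
```

```text
t 18.25 p [575.6  18.2 158.5] F [-1.2  0.1 -0.8] w 62.2 gf 0.0 tilt [-0.001  0.    -1.   ]
578,17,62 shift m [-0.0028 -0.0007  0.0965] rot [-0.   -0.08  0.  ] rows>= 2.3
577,19,62 shift m [-0.0014  0.0011  0.0965] rot [-0.   -0.08  0.  ] rows>= 2.3
top 0.55 [578.  18.  49.]
```

Emit:
jog_arm --increments '[{"xyz":[-0.002,0,0.015],"delta_rot":[0,0,0]},{"xyz":[-0.002,0,0.035],"delta_rot":[0,0,0]},{"xyz":[-0.002,0,0.055],"delta_rot":[0,0,0]},{"xyz":[-0.002,0,0.075],"delta_rot":[0,0,0]},{"xyz":[-0.002,0,0.088],"delta_rot":[0,0,0]},{"xyz":[-0.002,0,0.094],"delta_rot":[0,0,0]},{"xyz":[-0.002,0,0.096],"delta_rot":[0,0,0]},{"xyz":[-0.002,0,0.096],"delta_rot":[0,0,0]}]'

```text
time: 19.02
position: [578.5, 18.0, 63.0]
tool_rot: [0.319, 3.125, -0.0]
contact_force: [0.1, 0.5, 0.0]
grip_width: 62.2
grasp_force: 0.0
```

Emit:
jog_arm --increments '[{"xyz":[0,0,0],"delta_rot":[0,0,0]},{"xyz":[0,0,0],"delta_rot":[0,0,0]},{"xyz":[0,0,0],"delta_rot":[0,0,0]},{"xyz":[0,0,0],"delta_rot":[0,0,0]},{"xyz":[0,0,0],"delta_rot":[0,0,0]},{"xyz":[0,0,0],"delta_rot":[0,0,0]}]' --claw 0.02 --grip_force 30

```text
time: 19.52
position: [579.5, 17.8, 64.0]
tool_rot: [0.319, 3.123, -0.0]
contact_force: [-1.7, 1.2, 6.4]
grip_width: 36.7
grasp_force: 30.2
```

Emit:
jog_arm --increments '[{"xyz":[0,0,-0.003],"delta_rot":[0,0,0]},{"xyz":[0,0,-0.01],"delta_rot":[0,0,0]},{"xyz":[0,0,-0.022],"delta_rot":[0,0,0]},{"xyz":[0,0,-0.037],"delta_rot":[0,0,0]},{"xyz":[0,0,-0.052],"delta_rot":[0,0,0]},{"xyz":[0,0,-0.064],"delta_rot":[0,0,0]},{"xyz":[0,0,-0.07],"delta_rot":[0,0,0]},{"xyz":[0,0,-0.07],"delta_rot":[0,0,0]}]'

```text
time: 20.18
position: [579.6, 17.8, 134.4]
tool_rot: [0.319, 3.122, -0.0]
contact_force: [0.2, -0.2, -0.4]
grip_width: 36.3
grasp_force: 30.1
```

```bash
python3 go.py 540,170,130 540,170,16
```

```text
t 20.18 p [579.6  17.8 134.4] F [ 0.2 -0.2 -0.4] w 36.3 gf 30.1 tilt [ 0.003 -0.001 -1.   ]
540,170,130 shift m [0.0696 0.141  0.0042] rot [0.01 0.19 0.04] rows>= 3.8
540,170,16 shift m [0.07   0.141  0.1182] rot [0.01 0.19 0.04] rows>= 4.7
```

Emit:
jog_arm --increments '[{"xyz":[0.005,0.01,0],"delta_rot":[0,0,0]},{"xyz":[0.018,0.036,0],"delta_rot":[0,0,0]},{"xyz":[0.034,0.068,0],"delta_rot":[0,0,0]},{"xyz":[0.05,0.1,0.01],"delta_rot":[0,0,0]},{"xyz":[0.063,0.127,0.025],"delta_rot":[0,0,0]},{"xyz":[0.069,0.139,0.045],"delta_rot":[0,0,0]},{"xyz":[0.07,0.141,0.068],"delta_rot":[0,0,0]},{"xyz":[0.07,0.141,0.09],"delta_rot":[0,0,0]},{"xyz":[0.07,0.141,0.106],"delta_rot":[0,0,0]},{"xyz":[0.07,0.141,0.114],"delta_rot":[0,0,0]}]'

```text
time: 21.02
position: [535.4, 170.9, 15.4]
tool_rot: [-0.317, -3.119, 0.002]
contact_force: [-11.6, 1.9, 40.9]
grip_width: 36.7
grasp_force: 33.4
```

Emit:
jog_arm --increments '[{"xyz":[0,0,0.001],"delta_rot":[0,0,0]},{"xyz":[0,0,0.002],"delta_rot":[0,0,0]},{"xyz":[0,0,0.003],"delta_rot":[0,0,0]},{"xyz":[0,0,0.004],"delta_rot":[0,0,0]},{"xyz":[0,0,0.004],"delta_rot":[0,0,0]}]'

```text
time: 21.43
position: [538.4, 170.4, 15.4]
tool_rot: [0.32, 3.125, 0.0]
contact_force: [-2.1, 1.5, 5.0]
grip_width: 36.5
grasp_force: 30.4
```

Emit:
jog_arm --increments '[{"xyz":[0,0,-0.001],"delta_rot":[0,0,0]},{"xyz":[0,0,-0.001],"delta_rot":[0,0,0]},{"xyz":[0,0,-0.001],"delta_rot":[0,0,0]},{"xyz":[0,0,-0.001],"delta_rot":[0,0,0]},{"xyz":[0,0,-0.01],"delta_rot":[0,0,0]},{"xyz":[0,0,-0.03],"delta_rot":[0,0,0]},{"xyz":[0,0,-0.055],"delta_rot":[0,0,0]},{"xyz":[0,0,-0.085],"delta_rot":[0,0,0]},{"xyz":[0,0,-0.115],"delta_rot":[0,0,0]},{"xyz":[0,0,-0.125],"delta_rot":[0,0,0]}]' --claw 0.066

```text
time: 22.27
position: [541.0, 170.5, 144.8]
tool_rot: [0.318, 3.118, 0.002]
contact_force: [1.3, -0.6, 0.9]
grip_width: 66.1
grasp_force: 0.0
```

Emit:
jog_arm --increments '[{"xyz":[0,0,-0.125],"delta_rot":[0,0,0]}]'

```text
time: 22.35
position: [535.6, 169.8, 178.3]
tool_rot: [-0.319, -3.117, 0.003]
contact_force: [0.1, -0.0, 0.1]
grip_width: 66.0
grasp_force: 0.0
```

```bash
python3 go.py 471.5,336,150 471.5,336,34
```

```text
t 22.35 p [535.6 169.8 178.3] F [ 0.1 -0.   0.1] w 66.0 gf 0.0 tilt [-0.008 -0.001 -1.   ]
471.5,336,150 shift m [0.0962 0.1499 0.0286] rot [-0.14 -0.44  0.02] rows>= 4.3
471.5,336,34 shift m [0.0953 0.1502 0.1446] rot [-0.14 -0.44  0.02] rows>= 5.5
```

Emit:
jog_arm --increments '[{"xyz":[0,0,0],"delta_rot":[0,0,0]},{"xyz":[0,0,0],"delta_rot":[0,0,0]},{"xyz":[0,0,0],"delta_rot":[0,0,0]},{"xyz":[0,0,0],"delta_rot":[0,0,0]}]'

```text
time: 22.68
position: [537.6, 170.1, 179.9]
tool_rot: [-0.319, -3.123, 0.001]
contact_force: [-0.3, 1.0, -0.0]
grip_width: 66.1
grasp_force: 0.0
```

```bash
python3 go.py 471.5,336,110 471.5,336,34
python3 - <<'E'
from h import *
optics.capture('top');optics.capture('scene')
for n in ('top','scene'):
  for th in('used','fresh'):
    for r in optics.pinpoint(n,th)[:3]: print(n,th,round(r['conf'],2),world(n,r['xyz']).round(0))
E
```

```text
t 22.68 p [537.6 170.1 179.9] F [-0.3  1.  -0. ] w 66.1 gf 0.0 tilt [-0.002 -0.    -1.   ]
471.5,336,110 shift m [0.0982 0.1492 0.0701] rot [-0.04 -0.13  0.03] rows>= 4.6
471.5,336,34 shift m [0.098  0.1492 0.1461] rot [-0.04 -0.13  0.03] rows>= 5.5
top used 0.52 [535. 168.   4.]
top used 0.19 [471. 335.  17.]
top fresh 0.76 [475. 337.  16.]
scene used 0.61 [535. 170.  -3.]
scene fresh 0.79 [471. 337.  22.]
```

Emit:
jog_arm --increments '[{"xyz":[0.015,0.023,0.01],"delta_rot":[0,0,0]},{"xyz":[0.035,0.053,0.025],"delta_rot":[0,0,0]},{"xyz":[0.055,0.085,0.04],"delta_rot":[0,0,0]},{"xyz":[0.075,0.115,0.05],"delta_rot":[0,0,0]},{"xyz":[0.09,0.138,0.055],"delta_rot":[0,0,0]},{"xyz":[0.0965,0.148,0.06],"delta_rot":[0,0,0]},{"xyz":[0.0975,0.1495,0.065],"delta_rot":[0,0,0]},{"xyz":[0.0975,0.1495,0.07],"delta_rot":[0,0,0]},{"xyz":[0.0975,0.1495,0.08],"delta_rot":[0,0,0]},{"xyz":[0.0975,0.1495,0.095],"delta_rot":[0,0,0]}]'

```text
time: 23.82
position: [475.2, 335.4, 86.7]
tool_rot: [0.321, 3.122, 0.002]
contact_force: [-0.1, -0.0, 0.3]
grip_width: 65.8
grasp_force: 0.0
```

Emit:
jog_arm --increments '[{"xyz":[0,0,0.018],"delta_rot":[0,0,0]},{"xyz":[0,0,0.034],"delta_rot":[0,0,0]},{"xyz":[0,0,0.044],"delta_rot":[0,0,0]},{"xyz":[0,0,0.049],"delta_rot":[0,0,0]},{"xyz":[0,0,0.051],"delta_rot":[0,0,0]},{"xyz":[0,0,0.051],"delta_rot":[0,0,0]}]'

```text
time: 24.32
position: [473.8, 335.8, 35.1]
tool_rot: [-0.321, -3.125, 0.0]
contact_force: [-0.0, 1.3, -0.2]
grip_width: 66.0
grasp_force: 0.0
```

Emit:
jog_arm --increments '[{"xyz":[0,0,0],"delta_rot":[0,0,0]},{"xyz":[0,0,0],"delta_rot":[0,0,0]},{"xyz":[0,0,0],"delta_rot":[0,0,0]},{"xyz":[0,0,0],"delta_rot":[0,0,0]},{"xyz":[0,0,0],"delta_rot":[0,0,0]},{"xyz":[0,0,0],"delta_rot":[0,0,0]}]' --claw 0.03 --grip_force 30

```text
time: 24.82
position: [474.2, 336.6, 36.3]
tool_rot: [0.319, 3.123, 0.001]
contact_force: [-0.3, -0.8, 5.3]
grip_width: 47.5
grasp_force: 31.4
```

Emit:
jog_arm --increments '[{"xyz":[0,0,-0.003],"delta_rot":[0,0,0]},{"xyz":[0,0,-0.01],"delta_rot":[0,0,0]},{"xyz":[0,0,-0.025],"delta_rot":[0,0,0]},{"xyz":[0,0,-0.045],"delta_rot":[0,0,0]},{"xyz":[0,0,-0.068],"delta_rot":[0,0,0]},{"xyz":[0,0,-0.09],"delta_rot":[0,0,0]},{"xyz":[0,0,-0.105],"delta_rot":[0,0,0]},{"xyz":[0,0,-0.115],"delta_rot":[0,0,0]},{"xyz":[0,0,-0.115],"delta_rot":[0,0,0]}]'

```text
time: 25.57
position: [474.4, 337.0, 152.7]
tool_rot: [0.319, 3.122, 0.004]
contact_force: [0.0, 0.3, -0.6]
grip_width: 47.5
grasp_force: 31.1
```

```bash
python3 go.py 577.5,19,130 577.5,19,65
python3 - <<'E'
from h import *
cv2.imwrite('pics/s6.png',cv2.resize(optics.capture('scene')[130:330,270:500],None,fx=3,fy=3))
E
```

```text
t 25.57 p [474.4 337.  152.7] F [ 0.   0.3 -0.6] w 47.5 gf 31.1 tilt [ 0.004  0.002 -1.   ]
577.5,19,130 shift m [-0.1652 -0.2907  0.0225] rot [0.15 0.19 0.05] rows>= 8.0
577.5,19,65 shift m [-0.165  -0.2909  0.0875] rot [0.15 0.19 0.05] rows>= 8.3
```

View pics/s6.png

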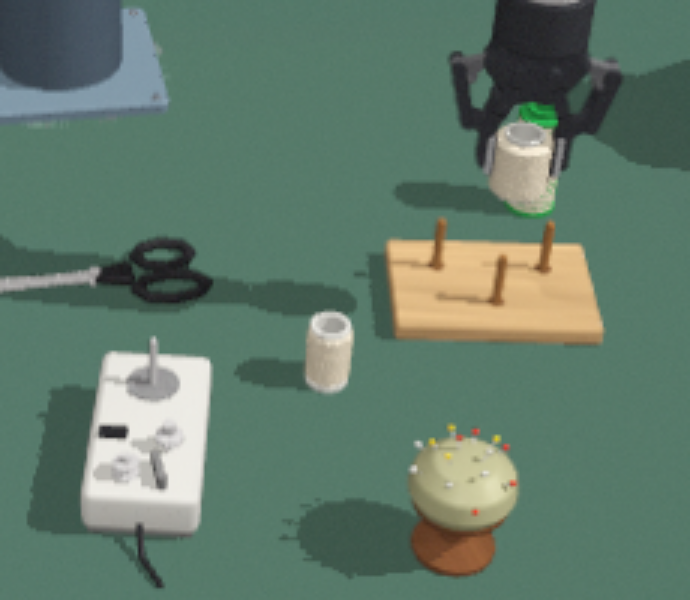

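All the dowels are bare: back tip at crop (502,258), fronts at (440,221) and (549,224). The pin tip is at crop (154,340), the used spool stands at (330,350), and the fresh spool hangs upright in the gripper with its top at (526,134). I'm turning those into positions.

Run:
```python
from h import *
f=lambda u,v,z: print((u,v,z),ray('scene',[[270+u/3,130+v/3]],z)[0].round(1))
f(154,341,92);f(153,383,48);f(502,259,68);f(499,302,18);f(440,222,68);f(549,225,68);f(526,134,152.2-36.2+18+58);f(331,325,58)
f(154,338,92);f(502,256,68)
```

```text
(154, 341, 92) [575.7  18.7  92. ]
(153, 383, 48) [574.7  18.3  48. ]
(502, 259, 68) [476.4 332.9  68. ]
(499, 302, 18) [472.7 338.   18. ]
(440, 222, 68) [416.8 294.4  68. ]
(549, 225, 68) [433.3 388.9  68. ]
(526, 134, 192.0) [473.4 337.6 192. ]
(331, 325, 58) [533.2 171.4  58. ]
(154, 338, 92) [572.   19.2  92. ]
(502, 256, 68) [472.2 334.1  68. ]
```

Emit:
jog_arm --increments '[{"xyz":[-0.008,-0.014,0],"delta_rot":[0,0,0]},{"xyz":[-0.022,-0.04,0],"delta_rot":[0,0,0]},{"xyz":[-0.04,-0.071,0],"delta_rot":[0,0,0]},{"xyz":[-0.06,-0.106,0],"delta_rot":[0,0,0]},{"xyz":[-0.08,-0.141,0],"delta_rot":[0,0,0]},{"xyz":[-0.1,-0.177,0],"delta_rot":[0,0,0]},{"xyz":[-0.12,-0.212,0],"delta_rot":[0,0,0]},{"xyz":[-0.14,-0.247,0],"delta_rot":[0,0,0]},{"xyz":[-0.156,-0.276,0],"delta_rot":[0,0,0]},{"xyz":[-0.1645,-0.2905,0],"delta_rot":[0,0,0]}]'

```text
time: 26.45
position: [575.8, 14.5, 148.4]
tool_rot: [-0.324, -3.123, 0.002]
contact_force: [0.7, 1.3, -0.1]
grip_width: 47.4
grasp_force: 31.2
```

Emit:
jog_arm --increments '[{"xyz":[0,0,0.003],"delta_rot":[0,0,0]},{"xyz":[0,0,0.01],"delta_rot":[0,0,0]},{"xyz":[0,0,0.018],"delta_rot":[0,0,0]},{"xyz":[0,0,0.022],"delta_rot":[0,0,0]},{"xyz":[0,0,0.022],"delta_rot":[0,0,0]}]'

```text
time: 26.87
position: [573.9, 20.2, 126.1]
tool_rot: [-0.316, -3.122, -0.001]
contact_force: [-0.4, -0.6, -1.0]
grip_width: 47.7
grasp_force: 31.2
```

```bash
python3 go.py 576.5,19,66
python3 - <<'E'
from h import *
cv2.imwrite('pics/s7.png',cv2.resize(optics.capture('scene')[190:310,260:400],None,fx=4,fy=4))
E
```

```text
t 26.87 p [573.9  20.2 126.1] F [-0.4 -0.6 -1. ] w 47.7 gf 31.2 tilt [-0.004  0.001 -1.   ]
576.5,19,66 shift m [-0.003  -0.0007  0.06  ] rot [ 0.   -0.24  0.14] rows>= 1.4
```

View pics/s7.png

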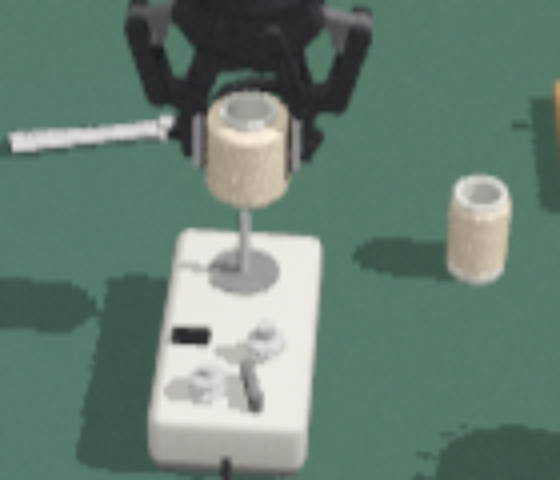

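The spool hangs over the pin, centred within a pixel or two (crop 248 against 245). I'm lowering.

Emit:
jog_arm --increments '[{"xyz":[-0.001,-0.0005,0.004],"delta_rot":[0,0,0]},{"xyz":[-0.0015,-0.0005,0.012],"delta_rot":[0,0,0]},{"xyz":[-0.0015,-0.0005,0.022],"delta_rot":[0,0,0]},{"xyz":[-0.0015,-0.0005,0.032],"delta_rot":[0,0,0]},{"xyz":[-0.0015,-0.0005,0.042],"delta_rot":[0,0,0]},{"xyz":[-0.0015,-0.0005,0.05],"delta_rot":[0,0,0]},{"xyz":[-0.0015,-0.0005,0.054],"delta_rot":[0,0,0]},{"xyz":[-0.0015,-0.0005,0.056],"delta_rot":[0,0,0]},{"xyz":[-0.0015,-0.0005,0.056],"delta_rot":[0,0,0]}]'

```text
time: 27.67
position: [576.8, 17.8, 71.5]
tool_rot: [-0.319, -3.124, -0.0]
contact_force: [-0.2, 0.2, -0.5]
grip_width: 47.2
grasp_force: 31.2
```

Emit:
jog_arm --increments '[{"xyz":[0,0,0.001],"delta_rot":[0,0,0]},{"xyz":[0,0,0.002],"delta_rot":[0,0,0]},{"xyz":[0,0,0.003],"delta_rot":[0,0,0]},{"xyz":[0,0,0.003],"delta_rot":[0,0,0]}]'

```text
time: 28.0
position: [577.2, 17.7, 69.4]
tool_rot: [0.319, 3.125, -0.0]
contact_force: [-0.0, -0.0, -0.9]
grip_width: 47.6
grasp_force: 31.2
```

Emit:
jog_arm --increments '[{"xyz":[0,0,0.001],"delta_rot":[0,0,0]},{"xyz":[0,0,0.002],"delta_rot":[0,0,0]},{"xyz":[0,0,0.003],"delta_rot":[0,0,0]},{"xyz":[0,0,0.003],"delta_rot":[0,0,0]}]'

```text
time: 28.33
position: [577.1, 17.8, 66.3]
tool_rot: [0.319, 3.125, -0.0]
contact_force: [-0.7, 0.1, 1.0]
grip_width: 47.4
grasp_force: 31.3
```

Emit:
jog_arm --increments '[{"xyz":[0,0,0.001],"delta_rot":[0,0,0]},{"xyz":[0,0,0.001],"delta_rot":[0,0,0]},{"xyz":[0,0,0.001],"delta_rot":[0,0,0]}]'

```text
time: 28.58
position: [577.2, 17.8, 66.3]
tool_rot: [0.319, 3.125, -0.0]
contact_force: [-2.9, -0.3, 8.3]
grip_width: 47.6
grasp_force: 31.8
```

Emit:
jog_arm --increments '[{"xyz":[0,0,0],"delta_rot":[0,0,0]},{"xyz":[0,0,0],"delta_rot":[0,0,0]},{"xyz":[0,0,0],"delta_rot":[0,0,0]},{"xyz":[0,0,0],"delta_rot":[0,0,0]},{"xyz":[0,0,-0.01],"delta_rot":[0,0,0]},{"xyz":[0,0,-0.03],"delta_rot":[0,0,0]},{"xyz":[0,0,-0.055],"delta_rot":[0,0,0]},{"xyz":[0,0,-0.075],"delta_rot":[0,0,0]},{"xyz":[0,0,-0.083],"delta_rot":[0,0,0]},{"xyz":[0,0,-0.085],"delta_rot":[0,0,0]}]' --claw 0.066

```text
time: 29.42
position: [578.4, 17.6, 152.6]
tool_rot: [0.319, 3.121, -0.0]
contact_force: [0.4, 0.4, -0.7]
grip_width: 65.7
grasp_force: 0.0
```

Emit:
jog_arm --increments '[{"xyz":[0,0,0],"delta_rot":[0,0,0]},{"xyz":[0,0,0],"delta_rot":[0,0,0]}]'

```text
time: 29.58
position: [576.3, 17.9, 149.1]
tool_rot: [-0.319, -3.124, -0.0]
contact_force: [0.2, -0.2, 0.3]
grip_width: 65.7
grasp_force: 0.0
```

```bash
python3 go.py 536,170,130 536,170,16
python3 - <<'E'
from h import *
optics.capture('top');optics.capture('scene')
for n in ('top','scene'):
  for th in('used','fresh'):
    for r in optics.pinpoint(n,th)[:3]: print(n,th,round(r['conf'],2),world(n,r['xyz']).round(0))
E
```

```text
t 29.58 p [576.3  17.9 149.1] F [ 0.2 -0.2  0.3] w 65.7 gf 0.0 tilt [-0.002  0.    -1.   ]
536,170,130 shift m [0.0702 0.1408 0.0192] rot [-0.   -0.1   0.03] rows>= 3.8
536,170,16 shift m [0.07   0.1408 0.1332] rot [-0.   -0.1   0.03] rows>= 4.9
top used 0.67 [536. 170.   1.]
top used 0.29 [739. 226.   0.]
top fresh 0.64 [468. 335.  -3.]
top fresh 0.63 [579.  19.  46.]
scene used 0.84 [538. 171.  -2.]
scene fresh 0.57 [572.  19.  51.]
```

The fresh spool sits on the pin at (577,19) and z about 48. Next the used spool, at (537,170).

Emit:
jog_arm --increments '[{"xyz":[0.01,0.02,0],"delta_rot":[0,0,0]},{"xyz":[0.025,0.05,0],"delta_rot":[0,0,0]},{"xyz":[0.042,0.085,0.005],"delta_rot":[0,0,0]},{"xyz":[0.057,0.116,0.01],"delta_rot":[0,0,0]},{"xyz":[0.067,0.136,0.018],"delta_rot":[0,0,0]},{"xyz":[0.0693,0.1413,0.03],"delta_rot":[0,0,0]},{"xyz":[0.0693,0.1413,0.045],"delta_rot":[0,0,0]},{"xyz":[0.0693,0.1413,0.065],"delta_rot":[0,0,0]},{"xyz":[0.0693,0.1413,0.085],"delta_rot":[0,0,0]},{"xyz":[0.0693,0.1413,0.1],"delta_rot":[0,0,0]}]' --claw 0.062

```text
time: 30.72
position: [536.9, 170.3, 48.4]
tool_rot: [-0.318, -3.124, 0.001]
contact_force: [-1.2, 0.6, -0.9]
grip_width: 61.9
grasp_force: 0.0
```

Emit:
jog_arm --increments '[{"xyz":[0,0,0.012],"delta_rot":[0,0,0]},{"xyz":[0,0,0.022],"delta_rot":[0,0,0]},{"xyz":[0,0,0.028],"delta_rot":[0,0,0]},{"xyz":[0,0,0.031],"delta_rot":[0,0,0]},{"xyz":[0,0,0.032],"delta_rot":[0,0,0]},{"xyz":[0,0,0.032],"delta_rot":[0,0,0]}]'

```text
time: 31.22
position: [538.1, 170.2, 18.4]
tool_rot: [0.319, 3.125, 0.0]
contact_force: [-0.0, -0.1, -0.4]
grip_width: 62.2
grasp_force: 0.0
```

Emit:
jog_arm --increments '[{"xyz":[0,0,0],"delta_rot":[0,0,0]},{"xyz":[0,0,0],"delta_rot":[0,0,0]},{"xyz":[0,0,0],"delta_rot":[0,0,0]},{"xyz":[0,0,0],"delta_rot":[0,0,0]},{"xyz":[0,0,0],"delta_rot":[0,0,0]},{"xyz":[0,0,0],"delta_rot":[0,0,0]}]' --claw 0.02 --grip_force 30

```text
time: 31.72
position: [538.4, 170.3, 19.0]
tool_rot: [0.319, 3.124, 0.0]
contact_force: [-0.9, -0.0, 6.5]
grip_width: 36.1
grasp_force: 30.2
```

Emit:
jog_arm --increments '[{"xyz":[0,0,-0.003],"delta_rot":[0,0,0]},{"xyz":[0,0,-0.01],"delta_rot":[0,0,0]},{"xyz":[0,0,-0.025],"delta_rot":[0,0,0]},{"xyz":[0,0,-0.045],"delta_rot":[0,0,0]},{"xyz":[0,0,-0.068],"delta_rot":[0,0,0]},{"xyz":[0,0,-0.088],"delta_rot":[0,0,0]},{"xyz":[0,0,-0.1],"delta_rot":[0,0,0]},{"xyz":[0,0,-0.105],"delta_rot":[0,0,0]},{"xyz":[0,0,-0.105],"delta_rot":[0,0,0]}]'

```text
time: 32.47
position: [538.5, 170.3, 124.7]
tool_rot: [0.319, 3.123, 0.001]
contact_force: [0.2, -0.1, -0.3]
grip_width: 36.6
grasp_force: 30.1
```

```bash
python3 go.py 472.5,335,122 472.5,335,35
python3 - <<'E'
from h import *
optics.capture('top');optics.capture('scene')
for n in ('top','scene'):
  for th in('used',):
    for r in optics.pinpoint(n,th)[:3]: print(n,th,round(r['conf'],2),world(n,r['xyz']).round(0))
E
```

```text
t 32.47 p [538.5 170.3 124.7] F [ 0.2 -0.1 -0.3] w 36.6 gf 30.1 tilt [ 0.003  0.    -1.   ]
472.5,335,122 shift m [0.098  0.148  0.0026] rot [0.05 0.15 0.03] rows>= 4.3
472.5,335,35 shift m [0.0982 0.1479 0.0896] rot [0.05 0.15 0.03] rows>= 4.8
top used 0.23 [574.  22.  -1.]
scene used 0.6 [535. 170. 106.]
```

Emit:
jog_arm --increments '[{"xyz":[0.008,0.012,0],"delta_rot":[0,0,0]},{"xyz":[0.024,0.036,0],"delta_rot":[0,0,0]},{"xyz":[0.044,0.067,0],"delta_rot":[0,0,0]},{"xyz":[0.064,0.098,0],"delta_rot":[0,0,0]},{"xyz":[0.082,0.125,0],"delta_rot":[0,0,0]},{"xyz":[0.094,0.143,0],"delta_rot":[0,0,0]},{"xyz":[0.097,0.148,0],"delta_rot":[0,0,0]},{"xyz":[0.097,0.148,0],"delta_rot":[0,0,0]},{"xyz":[0.097,0.148,0.005],"delta_rot":[0,0,0]},{"xyz":[0.097,0.148,0.01],"delta_rot":[0,0,0]}]'

```text
time: 33.5
position: [473.3, 333.6, 112.5]
tool_rot: [0.321, 3.125, -0.001]
contact_force: [0.5, -0.0, -1.1]
grip_width: 36.3
grasp_force: 30.2
```

```bash
python3 go.py 473.5,335,36.5
python3 - <<'E'
from h import *
cv2.imwrite('pics/s8.png',cv2.resize(optics.capture('scene')[150:260,380:500],None,fx=5,fy=5))
E
```

```text
t 33.5 p [473.3 333.6 112.5] F [ 0.5 -0.  -1.1] w 36.3 gf 30.2 tilt [ 0.    -0.001 -1.   ]
473.5,335,36.5 shift m [0.0001 0.0014 0.076 ] rot [-0.03  0.01 -0.01] rows>= 1.8
```

View pics/s8.png

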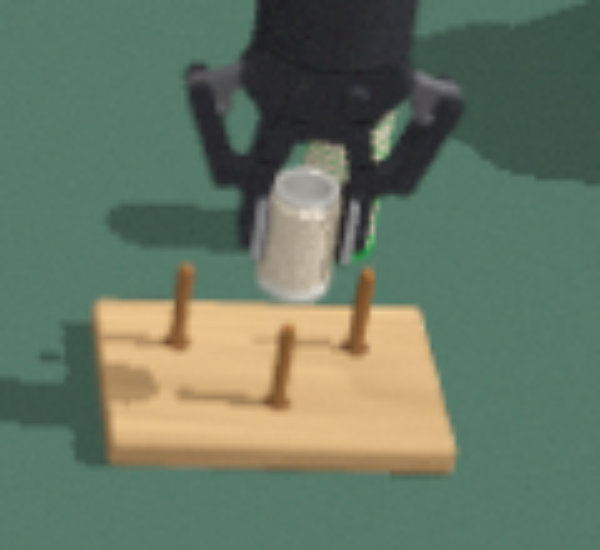

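Run:
```python
from h import *
f=lambda u,v,z: print((u,v,z),ray('scene',[[380+u/5,150+v/5]],z)[0].round(1))
f(294,283,94);f(307,187,152);f(287,328,68);f(279,401,18);f(366,273,68);f(185,268,68);f(275,455,0)
print(((proj('scene',[[472.5,335,68],[472.5,335,18],[473.5,335,94],[473.5,335,152]])-[380,150])*5).round(0))
```

```text
(294, 283, 94) [470.1 335.2  94. ]
(307, 187, 152) [469.  334.4 152. ]
(287, 328, 68) [473.3 334.   68. ]
(279, 401, 18) [470.6 337.2  18. ]
(366, 273, 68) [431.6 390.   68. ]
(185, 268, 68) [415.1 295.7  68. ]
(275, 455, 0) [492.8 330.8   0. ]
[[288. 327.]
 [276. 404.]
 [296. 287.]
 [311. 192.]]
```

The spool axis is at about (470,335) and the dowel at (472.5,335), well within the 8 mm of play. I'll trim 2 mm and lower.

Emit:
jog_arm --increments '[{"xyz":[-0.001,0.0005,0.005],"delta_rot":[0,0,0]},{"xyz":[-0.002,0.0005,0.014],"delta_rot":[0,0,0]},{"xyz":[-0.002,0.0005,0.025],"delta_rot":[0,0,0]},{"xyz":[-0.002,0.0005,0.036],"delta_rot":[0,0,0]},{"xyz":[-0.002,0.0005,0.047],"delta_rot":[0,0,0]},{"xyz":[-0.002,0.0005,0.058],"delta_rot":[0,0,0]},{"xyz":[-0.002,0.0005,0.066],"delta_rot":[0,0,0]},{"xyz":[-0.002,0.0005,0.07],"delta_rot":[0,0,0]},{"xyz":[-0.002,0.0005,0.072],"delta_rot":[0,0,0]},{"xyz":[-0.002,0.0005,0.072],"delta_rot":[0,0,0]}]'

```text
time: 34.38
position: [474.6, 334.8, 40.7]
tool_rot: [-0.319, -3.125, 0.001]
contact_force: [0.0, -0.4, 0.2]
grip_width: 36.3
grasp_force: 30.2
```

Emit:
jog_arm --increments '[{"xyz":[0,0,0.001],"delta_rot":[0,0,0]},{"xyz":[0,0,0.002],"delta_rot":[0,0,0]},{"xyz":[0,0,0.003],"delta_rot":[0,0,0]},{"xyz":[0,0,0.003],"delta_rot":[0,0,0]}]'

```text
time: 34.72
position: [474.9, 334.9, 38.4]
tool_rot: [0.319, 3.125, 0.0]
contact_force: [0.4, -1.4, 0.3]
grip_width: 36.5
grasp_force: 30.2
```

Emit:
jog_arm --increments '[{"xyz":[0,0,0.001],"delta_rot":[0,0,0]},{"xyz":[0,0,0.002],"delta_rot":[0,0,0]},{"xyz":[0,0,0.003],"delta_rot":[0,0,0]},{"xyz":[0,0,0.003],"delta_rot":[0,0,0]}]'

```text
time: 35.05
position: [475.0, 334.9, 37.0]
tool_rot: [0.319, 3.124, 0.001]
contact_force: [-3.6, -1.0, 13.1]
grip_width: 36.8
grasp_force: 31.1
```

Emit:
jog_arm --increments '[{"xyz":[0,0,-0.001],"delta_rot":[0,0,0]},{"xyz":[0,0,-0.001],"delta_rot":[0,0,0]},{"xyz":[0,0,-0.001],"delta_rot":[0,0,0]},{"xyz":[0,0,-0.001],"delta_rot":[0,0,0]},{"xyz":[0,0,-0.012],"delta_rot":[0,0,0]},{"xyz":[0,0,-0.04],"delta_rot":[0,0,0]},{"xyz":[0,0,-0.075],"delta_rot":[0,0,0]},{"xyz":[0,0,-0.11],"delta_rot":[0,0,0]},{"xyz":[0,0,-0.145],"delta_rot":[0,0,0]},{"xyz":[0,0,-0.165],"delta_rot":[0,0,0]}]' --claw 0.064

```text
time: 35.88
position: [476.1, 335.5, 205.3]
tool_rot: [0.319, 3.12, 0.005]
contact_force: [1.2, 0.3, -0.6]
grip_width: 64.0
grasp_force: 0.0
```

Emit:
jog_arm --increments '[{"xyz":[-0.004,-0.012,0],"delta_rot":[0,0,0]},{"xyz":[-0.013,-0.038,0],"delta_rot":[0,0,0]},{"xyz":[-0.025,-0.072,0],"delta_rot":[0,0,0]},{"xyz":[-0.038,-0.109,0],"delta_rot":[0,0,0]},{"xyz":[-0.051,-0.147,0],"delta_rot":[0,0,0]},{"xyz":[-0.064,-0.184,0],"delta_rot":[0,0,0]},{"xyz":[-0.077,-0.221,0],"delta_rot":[0,0,0]},{"xyz":[-0.09,-0.259,0],"delta_rot":[0,0,0]},{"xyz":[-0.103,-0.296,0],"delta_rot":[0,0,0]},{"xyz":[-0.115,-0.331,0],"delta_rot":[0,0,0]}]' --claw 0.072

```text
time: 36.72
position: [519.8, -15.0, 200.0]
tool_rot: [-0.32, -3.125, 0.0]
contact_force: [0.9, 0.6, 0.4]
grip_width: 72.0
grasp_force: 0.0
```

Emit:
jog_arm --increments '[{"xyz":[-0.013,-0.037,0],"delta_rot":[0,0,0]},{"xyz":[-0.026,-0.075,0],"delta_rot":[0,0,0]},{"xyz":[-0.039,-0.112,0],"delta_rot":[0,0,0]},{"xyz":[-0.052,-0.15,0],"delta_rot":[0,0,0]},{"xyz":[-0.065,-0.187,0],"delta_rot":[0,0,0]},{"xyz":[-0.078,-0.224,0],"delta_rot":[0,0,0]},{"xyz":[-0.091,-0.262,0],"delta_rot":[0,0,0]},{"xyz":[-0.102,-0.293,0],"delta_rot":[0,0,0]},{"xyz":[-0.108,-0.31,0],"delta_rot":[0,0,0]},{"xyz":[-0.11,-0.3157,0],"delta_rot":[0,0,0]}]'

```text
time: 37.55
position: [563.3, -347.7, 199.0]
tool_rot: [-0.325, -3.124, 0.0]
contact_force: [-0.2, 0.2, 0.5]
grip_width: 72.3
grasp_force: 0.0
```

Emit:
jog_arm --increments '[{"xyz":[0,0,0],"delta_rot":[0,0,0]},{"xyz":[0,0,0],"delta_rot":[0,0,0]},{"xyz":[0,0,0],"delta_rot":[0,0,0]}]'

```text
time: 37.8
position: [564.1, -342.2, 200.1]
tool_rot: [-0.317, -3.125, -0.002]
contact_force: [0.4, 0.2, -0.3]
grip_width: 71.9
grasp_force: 0.0
```

```bash
python3 go.py 564,-344.5,71
python3 - <<'E'
from h import *
optics.capture('top');cv2.imwrite('pics/s9.png',cv2.resize(optics.capture('scene')[120:350,90:490],None,fx=2,fy=2))
for n in ('top','scene'):
  for th in('cone','tube','used','fresh'):
    for r in optics.pinpoint(n,th)[:3]: print(n,th,round(r['conf'],2),world(n,r['xyz']).round(0))
E
```

```text
t 37.8 p [ 564.1 -342.2  200.1] F [ 0.4  0.2 -0.3] w 71.9 gf 0.0 tilt [-0.001  0.001 -1.   ]
564,-344.5,71 shift m [-0.0004 -0.0024  0.1291] rot [ 0.05 -0.05  0.1 ] rows>= 3.1
top cone 0.95 [ 562. -344.    8.]
top cone 0.31 [579.  18.  47.]
top tube 0.64 [310. 418.  -1.]
top tube 0.62 [ 473. -323.    9.]
top used 0.66 [473. 335.  19.]
top fresh 0.73 [579.  18.  47.]
scene cone 0.62 [473. 333.  17.]
scene cone 0.61 [ 563. -346.   15.]
scene tube 0.62 [ 473. -324.   10.]
scene tube 0.61 [306. 423.   3.]
scene used 0.68 [ 564. -347.   11.]
scene fresh 0.96 [573.  19.  53.]
```

View pics/s9.png

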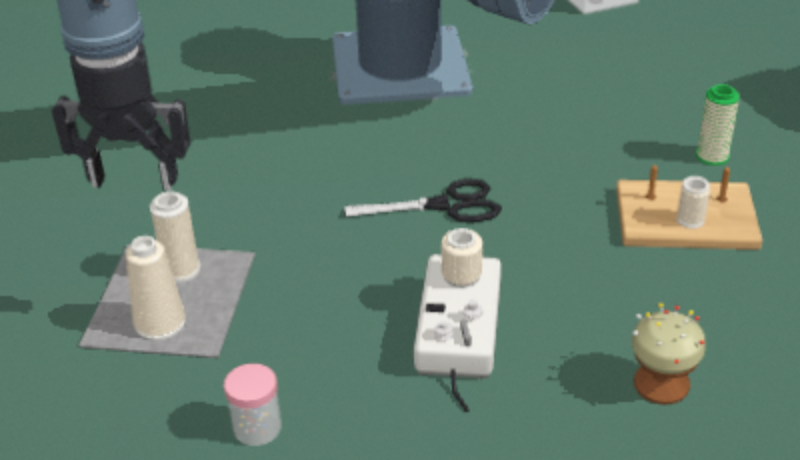

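The swap holds: fresh on the winder (crop 462,258), used on the back dowel (crop 693,203). The tall pair is still upright on the pad. I'm picking up the cone.

Emit:
jog_arm --increments '[{"xyz":[0,-0.002,0.01],"delta_rot":[0,0,0]},{"xyz":[0,-0.002,0.03],"delta_rot":[0,0,0]},{"xyz":[0,-0.002,0.055],"delta_rot":[0,0,0]},{"xyz":[0,-0.002,0.08],"delta_rot":[0,0,0]},{"xyz":[0,-0.002,0.102],"delta_rot":[0,0,0]},{"xyz":[0,-0.002,0.118],"delta_rot":[0,0,0]},{"xyz":[0,-0.002,0.126],"delta_rot":[0,0,0]},{"xyz":[0,-0.002,0.129],"delta_rot":[0,0,0]},{"xyz":[0,-0.002,0.129],"delta_rot":[0,0,0]}]'

```text
time: 39.05
position: [563.6, -345.9, 70.4]
tool_rot: [-0.319, -3.124, -0.001]
contact_force: [1.0, -0.3, -0.1]
grip_width: 71.9
grasp_force: 0.0
```

Emit:
jog_arm --increments '[{"xyz":[0,0,0],"delta_rot":[0,0,0]},{"xyz":[0,0,0],"delta_rot":[0,0,0]},{"xyz":[0,0,0],"delta_rot":[0,0,0]},{"xyz":[0,0,0],"delta_rot":[0,0,0]},{"xyz":[0,0,0],"delta_rot":[0,0,0]},{"xyz":[0,0,0],"delta_rot":[0,0,0]}]' --claw 0.03 --grip_force 40

```text
time: 39.55
position: [564.9, -346.5, 73.0]
tool_rot: [0.319, 3.123, -0.003]
contact_force: [0.4, 1.9, 5.8]
grip_width: 47.6
grasp_force: 41.6
```

Emit:
jog_arm --increments '[{"xyz":[0,0,-0.003],"delta_rot":[0,0,0]},{"xyz":[0,0,-0.01],"delta_rot":[0,0,0]},{"xyz":[0,0,-0.025],"delta_rot":[0,0,0]},{"xyz":[0,0,-0.048],"delta_rot":[0,0,0]},{"xyz":[0,0,-0.073],"delta_rot":[0,0,0]},{"xyz":[0,0,-0.098],"delta_rot":[0,0,0]},{"xyz":[0,0,-0.12],"delta_rot":[0,0,0]},{"xyz":[0,0,-0.135],"delta_rot":[0,0,0]},{"xyz":[0,0,-0.14],"delta_rot":[0,0,0]},{"xyz":[0,0,-0.14],"delta_rot":[0,0,0]}]'

```text
time: 40.38
position: [564.4, -346.5, 213.0]
tool_rot: [0.319, 3.123, -0.003]
contact_force: [-0.4, -0.0, -3.2]
grip_width: 47.2
grasp_force: 41.4
```

```bash
python3 go.py 414.5,295.5,210
```

```text
t 40.38 p [ 564.4 -346.5  213. ] F [-0.4 -0.  -3.2] w 47.2 gf 41.4 tilt [ 0.002 -0.002 -1.   ]
414.5,295.5,210 shift m [0.2766 0.5984 0.0013] rot [-0.09  0.15  0.03] rows>= 15.8
```

Emit:
jog_arm --increments '[{"xyz":[0.005,0.01,0],"delta_rot":[0,0,0]},{"xyz":[0.014,0.03,0],"delta_rot":[0,0,0]},{"xyz":[0.026,0.056,0],"delta_rot":[0,0,0]},{"xyz":[0.04,0.086,0],"delta_rot":[0,0,0]},{"xyz":[0.055,0.118,0],"delta_rot":[0,0,0]},{"xyz":[0.07,0.15,0],"delta_rot":[0,0,0]},{"xyz":[0.085,0.182,0],"delta_rot":[0,0,0]},{"xyz":[0.1,0.215,0],"delta_rot":[0,0,0]},{"xyz":[0.115,0.247,0],"delta_rot":[0,0,0]},{"xyz":[0.13,0.28,0],"delta_rot":[0,0,0]}]'

```text
time: 41.22
position: [490.8, -43.0, 209.3]
tool_rot: [-0.319, -3.122, -0.002]
contact_force: [1.0, 0.0, -1.6]
grip_width: 48.0
grasp_force: 41.4
```

Emit:
jog_arm --increments '[{"xyz":[0.015,0.032,0],"delta_rot":[0,0,0]},{"xyz":[0.03,0.065,0],"delta_rot":[0,0,0]},{"xyz":[0.045,0.097,0],"delta_rot":[0,0,0]},{"xyz":[0.06,0.13,0],"delta_rot":[0,0,0]},{"xyz":[0.075,0.162,0],"delta_rot":[0,0,0]},{"xyz":[0.09,0.195,0],"delta_rot":[0,0,0]},{"xyz":[0.105,0.228,0],"delta_rot":[0,0,0]},{"xyz":[0.12,0.26,0],"delta_rot":[0,0,0]},{"xyz":[0.132,0.287,0],"delta_rot":[0,0,0]},{"xyz":[0.141,0.306,0],"delta_rot":[0,0,0]}]'

```text
time: 42.05
position: [414.0, 285.0, 209.4]
tool_rot: [-0.316, -3.122, 0.001]
contact_force: [0.1, 0.2, -1.6]
grip_width: 47.2
grasp_force: 41.4
```

Emit:
jog_arm --increments '[{"xyz":[0.005,0.011,0.003],"delta_rot":[0,0,0]},{"xyz":[0.0056,0.0125,0.012],"delta_rot":[0,0,0]},{"xyz":[0.0056,0.0125,0.025],"delta_rot":[0,0,0]},{"xyz":[0.0056,0.0125,0.036],"delta_rot":[0,0,0]},{"xyz":[0.0056,0.0125,0.04],"delta_rot":[0,0,0]},{"xyz":[0.0056,0.0125,0.04],"delta_rot":[0,0,0]}]'

```text
time: 42.55
position: [412.8, 294.5, 168.9]
tool_rot: [-0.32, -3.121, 0.004]
contact_force: [1.1, -0.8, -2.3]
grip_width: 47.5
grasp_force: 41.5
```

```bash
python3 go.py 414.5,295.5,84
python3 - <<'E'
from h import *
cv2.imwrite('pics/s10.png',cv2.resize(optics.capture('scene')[110:250,360:500],None,fx=4,fy=4))
optics.capture('top')
for n in ('top','scene'):
    for r in optics.pinpoint(n,'cone')[:2]: print(n,round(r['conf'],2),world(n,r['xyz']).round(0))
E
```

```text
t 42.55 p [412.8 294.5 168.9] F [ 1.1 -0.8 -2.3] w 47.5 gf 41.5 tilt [-0.004 -0.002 -1.   ]
414.5,295.5,84 shift m [-0.0017  0.0016  0.0849] rot [-0.17 -0.21 -0.02] rows>= 2.0
top 0.8 [413. 299. 104.]
scene 0.65 [410. 295. 106.]
```

View pics/s10.png

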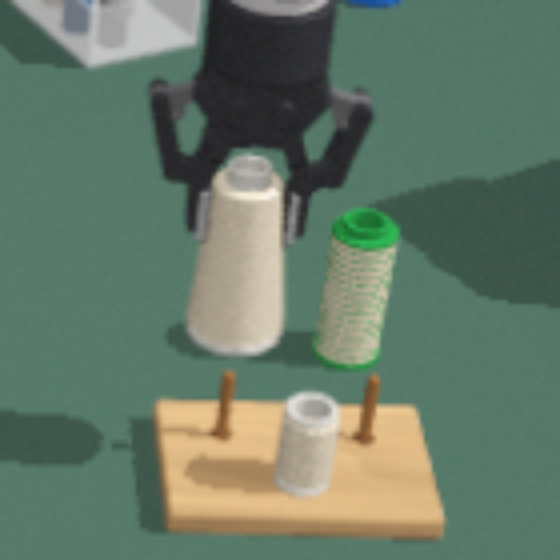

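The cone hangs upright with its foot at (412,296). The dowel is at (414.5,295.5), tip at crop (230,378). I'll trim 2 mm and lower.

Emit:
jog_arm --increments '[{"xyz":[-0.001,0,0.004],"delta_rot":[0,0,0]},{"xyz":[-0.002,0,0.013],"delta_rot":[0,0,0]},{"xyz":[-0.002,0,0.025],"delta_rot":[0,0,0]},{"xyz":[-0.002,0,0.037],"delta_rot":[0,0,0]},{"xyz":[-0.002,0,0.049],"delta_rot":[0,0,0]},{"xyz":[-0.002,0,0.061],"delta_rot":[0,0,0]},{"xyz":[-0.002,0,0.071],"delta_rot":[0,0,0]},{"xyz":[-0.002,0,0.078],"delta_rot":[0,0,0]},{"xyz":[-0.002,0,0.081],"delta_rot":[0,0,0]},{"xyz":[-0.002,0,0.081],"delta_rot":[0,0,0]}]'

```text
time: 43.58
position: [415.6, 295.5, 89.4]
tool_rot: [-0.319, -3.124, 0.001]
contact_force: [0.4, -0.6, -2.0]
grip_width: 47.7
grasp_force: 41.5
```

Emit:
jog_arm --increments '[{"xyz":[0,0,0.001],"delta_rot":[0,0,0]},{"xyz":[0,0,0.002],"delta_rot":[0,0,0]},{"xyz":[0,0,0.003],"delta_rot":[0,0,0]},{"xyz":[0,0,0.003],"delta_rot":[0,0,0]}]'

```text
time: 43.92
position: [416.2, 295.8, 87.4]
tool_rot: [0.319, 3.125, 0.001]
contact_force: [-0.0, -0.2, -1.4]
grip_width: 47.7
grasp_force: 41.5
```

Emit:
jog_arm --increments '[{"xyz":[0,0,0.001],"delta_rot":[0,0,0]},{"xyz":[0,0,0.002],"delta_rot":[0,0,0]},{"xyz":[0,0,0.003],"delta_rot":[0,0,0]},{"xyz":[0,0,0.0035],"delta_rot":[0,0,0]},{"xyz":[0,0,0.0035],"delta_rot":[0,0,0]}]'

```text
time: 44.33
position: [416.7, 295.9, 85.0]
tool_rot: [0.319, 3.124, 0.001]
contact_force: [-2.5, -0.7, 8.3]
grip_width: 47.8
grasp_force: 42.5
```

Emit:
jog_arm --increments '[{"xyz":[0,0,0],"delta_rot":[0,0,0]},{"xyz":[0,0,0],"delta_rot":[0,0,0]},{"xyz":[0,0,0],"delta_rot":[0,0,0]},{"xyz":[0,0,0],"delta_rot":[0,0,0]},{"xyz":[0,0,-0.01],"delta_rot":[0,0,0]},{"xyz":[0,0,-0.03],"delta_rot":[0,0,0]},{"xyz":[0,0,-0.055],"delta_rot":[0,0,0]},{"xyz":[0,0,-0.085],"delta_rot":[0,0,0]},{"xyz":[0,0,-0.108],"delta_rot":[0,0,0]},{"xyz":[0,0,-0.118],"delta_rot":[0,0,0]}]' --claw 0.072

```text
time: 45.17
position: [417.6, 296.4, 205.8]
tool_rot: [0.319, 3.12, 0.005]
contact_force: [0.5, 0.2, -0.1]
grip_width: 72.0
grasp_force: 0.0
```

Emit:
jog_arm --increments '[{"xyz":[-0.004,-0.013,0],"delta_rot":[0,0,0]},{"xyz":[-0.012,-0.039,0],"delta_rot":[0,0,0]},{"xyz":[-0.022,-0.072,0],"delta_rot":[0,0,0]},{"xyz":[-0.033,-0.108,0],"delta_rot":[0,0,0]},{"xyz":[-0.044,-0.144,0],"delta_rot":[0,0,0]},{"xyz":[-0.055,-0.18,0],"delta_rot":[0,0,0]},{"xyz":[-0.066,-0.217,0],"delta_rot":[0,0,0]},{"xyz":[-0.077,-0.253,0],"delta_rot":[0,0,0]},{"xyz":[-0.088,-0.289,0],"delta_rot":[0,0,0]},{"xyz":[-0.099,-0.325,0],"delta_rot":[0,0,0]}]'

```text
time: 46.0
position: [446.7, -44.3, 201.5]
tool_rot: [-0.319, -3.125, -0.0]
contact_force: [0.9, 0.6, 0.2]
grip_width: 72.4
grasp_force: 0.0
```

Emit:
jog_arm --increments '[{"xyz":[-0.011,-0.036,0],"delta_rot":[0,0,0]},{"xyz":[-0.022,-0.072,0],"delta_rot":[0,0,0]},{"xyz":[-0.033,-0.108,0],"delta_rot":[0,0,0]},{"xyz":[-0.044,-0.144,0],"delta_rot":[0,0,0]},{"xyz":[-0.055,-0.18,0],"delta_rot":[0,0,0]},{"xyz":[-0.066,-0.216,0],"delta_rot":[0,0,0]},{"xyz":[-0.076,-0.248,0],"delta_rot":[0,0,0]},{"xyz":[-0.081,-0.265,0],"delta_rot":[0,0,0]},{"xyz":[-0.082,-0.269,0],"delta_rot":[0,0,0]},{"xyz":[-0.082,-0.269,0],"delta_rot":[0,0,0]}]' --claw 0.068

```text
time: 46.83
position: [472.6, -323.6, 200.7]
tool_rot: [-0.322, -3.124, -0.002]
contact_force: [-0.3, 0.6, 1.6]
grip_width: 67.9
grasp_force: 0.0
```

Emit:
jog_arm --increments '[{"xyz":[0,0,0],"delta_rot":[0,0,0]},{"xyz":[0,0,0],"delta_rot":[0,0,0]},{"xyz":[0,0,0],"delta_rot":[0,0,0]}]'

```text
time: 47.08
position: [473.2, -321.1, 201.8]
tool_rot: [-0.317, -3.125, -0.001]
contact_force: [0.8, 0.8, 0.2]
grip_width: 68.1
grasp_force: 0.0
```

```bash
python3 go.py 472.5,-323.5,69
python3 - <<'E'
from h import *
cv2.imwrite('pics/s11.png',cv2.resize(optics.capture('scene')[120:350,90:490],None,fx=2,fy=2))
optics.capture('top')
for n in ('top','scene'):
  for th in('cone','tube'):
    for r in optics.pinpoint(n,th)[:3]: print(n,th,round(r['conf'],2),world(n,r['xyz']).round(0))
E
```

```text
t 47.08 p [ 473.2 -321.1  201.8] F [0.8 0.8 0.2] w 68.1 gf 0.0 tilt [-0.  0. -1.]
472.5,-323.5,69 shift m [ 0.0002 -0.0025  0.1328] rot [ 0.02 -0.01  0.12] rows>= 3.2
top cone 0.86 [418. 297.  20.]
top tube 0.73 [308. 421.  -2.]
top tube 0.65 [ 470. -322.   10.]
scene cone 0.87 [413. 297.  24.]
scene tube 0.82 [309. 420.  -0.]
scene tube 0.56 [ 474. -328.   10.]
```

View pics/s11.png

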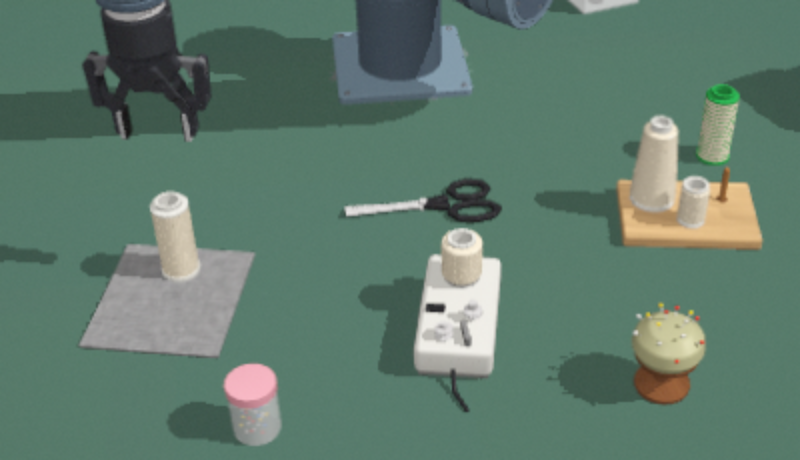

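The cone is back on its dowel (crop 655,165), and the tube stands alone on the pad (crop 177,237). I'm picking up the tube.

Emit:
jog_arm --increments '[{"xyz":[0,-0.002,0.01],"delta_rot":[0,0,0]},{"xyz":[0,-0.002,0.03],"delta_rot":[0,0,0]},{"xyz":[0,-0.002,0.055],"delta_rot":[0,0,0]},{"xyz":[0,-0.002,0.08],"delta_rot":[0,0,0]},{"xyz":[0,-0.002,0.102],"delta_rot":[0,0,0]},{"xyz":[0,-0.002,0.118],"delta_rot":[0,0,0]},{"xyz":[0,-0.002,0.127],"delta_rot":[0,0,0]},{"xyz":[0,-0.002,0.13],"delta_rot":[0,0,0]},{"xyz":[0,-0.002,0.13],"delta_rot":[0,0,0]}]'

```text
time: 48.13
position: [472.5, -324.5, 70.9]
tool_rot: [-0.319, -3.124, -0.001]
contact_force: [0.4, 0.9, 0.3]
grip_width: 68.0
grasp_force: 0.0
```

Emit:
jog_arm --increments '[{"xyz":[0,0,0],"delta_rot":[0,0,0]},{"xyz":[0,0,0],"delta_rot":[0,0,0]},{"xyz":[0,0,0],"delta_rot":[0,0,0]},{"xyz":[0,0,0],"delta_rot":[0,0,0]},{"xyz":[0,0,0],"delta_rot":[0,0,0]},{"xyz":[0,0,0],"delta_rot":[0,0,0]}]' --claw 0.03 --grip_force 40

```text
time: 48.63
position: [473.5, -325.3, 73.0]
tool_rot: [0.319, 3.123, -0.003]
contact_force: [-0.4, 0.5, 6.1]
grip_width: 44.0
grasp_force: 41.1
```

Emit:
jog_arm --increments '[{"xyz":[0,0,-0.003],"delta_rot":[0,0,0]},{"xyz":[0,0,-0.01],"delta_rot":[0,0,0]},{"xyz":[0,0,-0.025],"delta_rot":[0,0,0]},{"xyz":[0,0,-0.048],"delta_rot":[0,0,0]},{"xyz":[0,0,-0.073],"delta_rot":[0,0,0]},{"xyz":[0,0,-0.098],"delta_rot":[0,0,0]},{"xyz":[0,0,-0.12],"delta_rot":[0,0,0]},{"xyz":[0,0,-0.135],"delta_rot":[0,0,0]},{"xyz":[0,0,-0.14],"delta_rot":[0,0,0]},{"xyz":[0,0,-0.14],"delta_rot":[0,0,0]}]'

```text
time: 49.47
position: [473.2, -325.1, 213.3]
tool_rot: [0.319, 3.123, -0.003]
contact_force: [-0.3, -0.8, -1.4]
grip_width: 44.1
grasp_force: 40.9
```

```bash
python3 go.py 432,390,210
```

```text
t 49.47 p [ 473.2 -325.1  213.3] F [-0.3 -0.8 -1.4] w 44.1 gf 40.9 tilt [ 0.002 -0.002 -1.   ]
432,390,210 shift m [0.1849 0.692  0.0017] rot [-0.09  0.14  0.03] rows>= 17.2
```

The straight path passes close to the cone's top, so I'll raise 40 mm on the way.

Emit:
jog_arm --increments '[{"xyz":[0.004,0.014,-0.004],"delta_rot":[0,0,0]},{"xyz":[0.011,0.042,-0.01],"delta_rot":[0,0,0]},{"xyz":[0.02,0.076,-0.018],"delta_rot":[0,0,0]},{"xyz":[0.03,0.113,-0.026],"delta_rot":[0,0,0]},{"xyz":[0.04,0.151,-0.033],"delta_rot":[0,0,0]},{"xyz":[0.05,0.188,-0.038],"delta_rot":[0,0,0]},{"xyz":[0.06,0.225,-0.04],"delta_rot":[0,0,0]},{"xyz":[0.07,0.263,-0.04],"delta_rot":[0,0,0]},{"xyz":[0.08,0.3,-0.04],"delta_rot":[0,0,0]},{"xyz":[0.09,0.337,-0.04],"delta_rot":[0,0,0]}]'

```text
time: 50.3
position: [450.8, 26.2, 250.3]
tool_rot: [-0.319, -3.122, -0.001]
contact_force: [0.4, -0.1, -1.0]
grip_width: 43.9
grasp_force: 41.1
```

Emit:
jog_arm --increments '[{"xyz":[0.01,0.037,0],"delta_rot":[0,0,0]},{"xyz":[0.02,0.075,0],"delta_rot":[0,0,0]},{"xyz":[0.03,0.112,0],"delta_rot":[0,0,0]},{"xyz":[0.04,0.15,0],"delta_rot":[0,0,0]},{"xyz":[0.05,0.187,0],"delta_rot":[0,0,0]},{"xyz":[0.06,0.224,0],"delta_rot":[0,0,0]},{"xyz":[0.07,0.262,0],"delta_rot":[0,0,0]},{"xyz":[0.08,0.299,0],"delta_rot":[0,0,0]},{"xyz":[0.089,0.332,0],"delta_rot":[0,0,0]},{"xyz":[0.094,0.35,0],"delta_rot":[0,0,0]}]'

```text
time: 51.13
position: [428.9, 388.9, 249.7]
tool_rot: [-0.315, -3.122, 0.001]
contact_force: [-0.2, 0.1, -1.0]
grip_width: 44.3
grasp_force: 41.1
```

Emit:
jog_arm --increments '[{"xyz":[0.001,0.0045,0],"delta_rot":[0,0,0]},{"xyz":[0.001,0.0045,0],"delta_rot":[0,0,0]},{"xyz":[0.001,0.0045,0.01],"delta_rot":[0,0,0]},{"xyz":[0.001,0.0045,0.025],"delta_rot":[0,0,0]},{"xyz":[0.001,0.0045,0.045],"delta_rot":[0,0,0]},{"xyz":[0.001,0.0045,0.065],"delta_rot":[0,0,0]},{"xyz":[0.001,0.0045,0.077],"delta_rot":[0,0,0]},{"xyz":[0.001,0.0045,0.08],"delta_rot":[0,0,0]},{"xyz":[0.001,0.0045,0.08],"delta_rot":[0,0,0]}]'

```text
time: 51.88
position: [430.8, 388.0, 170.1]
tool_rot: [-0.322, -3.122, 0.004]
contact_force: [1.5, -0.0, -0.7]
grip_width: 44.4
grasp_force: 41.1
```

```bash
python3 go.py 432,389.5,84.5
python3 - <<'E'
from h import *
cv2.imwrite('pics/s12.png',cv2.resize(optics.capture('scene')[110:250,370:510],None,fx=4,fy=4))
optics.capture('top')
for n in ('top','scene'):
    for r in optics.pinpoint(n,'tube')[:2]: print(n,round(r['conf'],2),world(n,r['xyz']).round(0))
E
```

```text
t 51.88 p [430.8 388.  170.1] F [ 1.5 -0.  -0.7] w 44.4 gf 41.1 tilt [-0.003 -0.002 -1.   ]
432,389.5,84.5 shift m [-0.0011  0.0019  0.0856] rot [-0.15 -0.14 -0.07] rows>= 2.1
top 0.93 [306. 422.  -1.]
top 0.73 [428. 391. 109.]
scene 0.75 [309. 421.   3.]
scene 0.57 [428. 386. 109.]
```

View pics/s12.png

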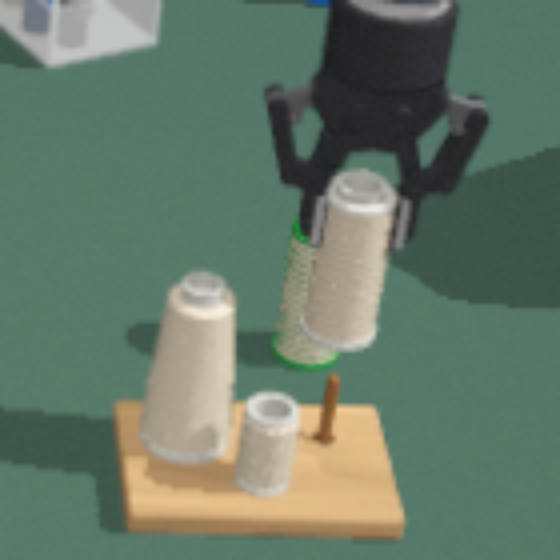

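The tube foot is at about (428,388.5) and the dowel at (432,389.5), tip at crop (333,378). I'll trim 3 mm and lower.

Emit:
jog_arm --increments '[{"xyz":[-0.0015,0.001,0.004],"delta_rot":[0,0,0]},{"xyz":[-0.0025,0.001,0.013],"delta_rot":[0,0,0]},{"xyz":[-0.0025,0.001,0.025],"delta_rot":[0,0,0]},{"xyz":[-0.0025,0.001,0.037],"delta_rot":[0,0,0]},{"xyz":[-0.0025,0.001,0.049],"delta_rot":[0,0,0]},{"xyz":[-0.0025,0.001,0.061],"delta_rot":[0,0,0]},{"xyz":[-0.0025,0.001,0.071],"delta_rot":[0,0,0]},{"xyz":[-0.0025,0.001,0.078],"delta_rot":[0,0,0]},{"xyz":[-0.0025,0.001,0.081],"delta_rot":[0,0,0]},{"xyz":[-0.0025,0.001,0.081],"delta_rot":[0,0,0]}]'

```text
time: 52.92
position: [433.7, 390.3, 89.8]
tool_rot: [-0.319, -3.124, 0.001]
contact_force: [0.3, -0.3, -1.0]
grip_width: 44.1
grasp_force: 41.1
```

Emit:
jog_arm --increments '[{"xyz":[0,0,0.001],"delta_rot":[0,0,0]},{"xyz":[0,0,0.002],"delta_rot":[0,0,0]},{"xyz":[0,0,0.003],"delta_rot":[0,0,0]},{"xyz":[0,0,0.003],"delta_rot":[0,0,0]}]'

```text
time: 53.25
position: [434.2, 390.6, 88.0]
tool_rot: [0.319, 3.125, 0.001]
contact_force: [1.0, 0.0, -0.4]
grip_width: 44.3
grasp_force: 41.1
```

Emit:
jog_arm --increments '[{"xyz":[0,0,0.001],"delta_rot":[0,0,0]},{"xyz":[0,0,0.002],"delta_rot":[0,0,0]},{"xyz":[0,0,0.003],"delta_rot":[0,0,0]},{"xyz":[0,0,0.0035],"delta_rot":[0,0,0]},{"xyz":[0,0,0.0035],"delta_rot":[0,0,0]}]'

```text
time: 53.67
position: [434.3, 390.6, 85.1]
tool_rot: [0.319, 3.125, 0.001]
contact_force: [-0.3, -1.4, 5.3]
grip_width: 43.8
grasp_force: 41.7
```

Emit:
jog_arm --increments '[{"xyz":[0,0,0],"delta_rot":[0,0,0]},{"xyz":[0,0,0],"delta_rot":[0,0,0]},{"xyz":[0,0,0],"delta_rot":[0,0,0]},{"xyz":[0,0,0],"delta_rot":[0,0,0]},{"xyz":[0,0,-0.01],"delta_rot":[0,0,0]},{"xyz":[0,0,-0.03],"delta_rot":[0,0,0]},{"xyz":[0,0,-0.055],"delta_rot":[0,0,0]},{"xyz":[0,0,-0.085],"delta_rot":[0,0,0]},{"xyz":[0,0,-0.108],"delta_rot":[0,0,0]},{"xyz":[0,0,-0.118],"delta_rot":[0,0,0]}]' --claw 0.068

```text
time: 54.5
position: [435.6, 391.5, 206.8]
tool_rot: [0.319, 3.12, 0.006]
contact_force: [1.1, -0.1, -0.1]
grip_width: 68.1
grasp_force: 0.0
```

Emit:
jog_arm --increments '[{"xyz":[0,0,-0.01],"delta_rot":[0,0,0]},{"xyz":[0,0,-0.03],"delta_rot":[0,0,0]},{"xyz":[0,0,-0.04],"delta_rot":[0,0,0]},{"xyz":[0,0,-0.04],"delta_rot":[0,0,0]},{"xyz":[0,0,-0.04],"delta_rot":[0,0,0]}]'

```text
time: 54.92
position: [434.0, 390.5, 241.7]
tool_rot: [-0.319, -3.125, 0.0]
contact_force: [0.0, -0.5, 0.1]
grip_width: 68.1
grasp_force: 0.0
```

```bash
python3 go.py
python3 - <<'E'
from h import *
cv2.imwrite('pics/s13.png',cv2.resize(optics.capture('scene')[120:350,90:490],None,fx=2,fy=2))
optics.capture('top')
for n in ('top','scene'):
  for th in 'cone tube fresh used pincushion pinjar shears'.split():
    for r in optics.pinpoint(n,th)[:2]: print(n,th,round(r['conf'],2),world(n,r['xyz']).round(0))
E
```

```text
t 54.92 p [434.  390.5 241.7] F [ 0.  -0.5  0.1] w 68.1 gf 0.0 tilt [-0. -0. -1.]
top cone 0.93 [413. 297.  20.]
top cone 0.68 [739. 226.  -1.]
top tube 0.81 [428. 395.  20.]
top tube 0.57 [306. 423.  -3.]
top fresh 0.69 [578.  19.  46.]
top used 0.54 [473. 333.  20.]
top pincushion 0.79 [738. 227.  -1.]
top shears 0.84 [372.  -9.   1.]
scene cone 0.81 [416. 295.  23.]
scene tube 0.71 [433. 387.  19.]
scene tube 0.59 [307. 418.   5.]
scene fresh 0.78 [573.  17.  54.]
scene used 0.79 [471. 337.  19.]
scene pincushion 0.77 [737. 224.   4.]
scene pincushion 0.26 [474. 335.   4.]
scene pinjar 0.94 [ 750. -231.   -2.]
scene shears 0.59 [377. -10.   5.]
```

View pics/s13.png

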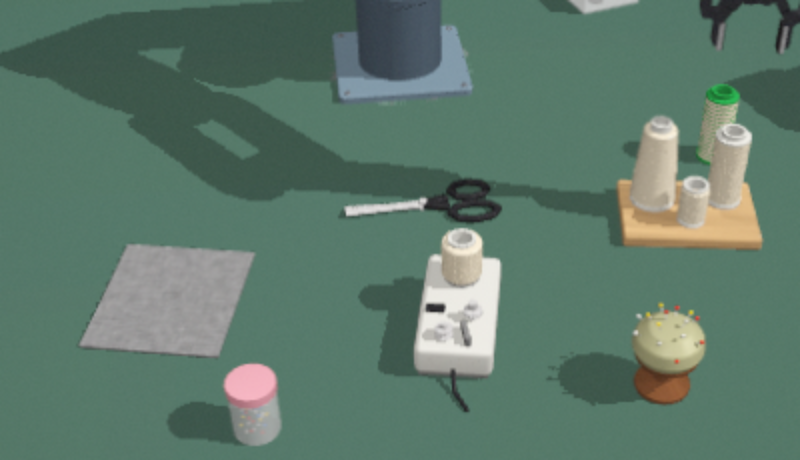

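The final picture shows everything in place:
- **Rack:** the cone (crop 655,165), the tube (730,165) and the used spool (693,203) are on their dowels.
- **Winder:** the fresh spool is on the pin (462,258).
- **Elsewhere:** the pad is empty, the bystanders haven't moved and the gripper is clear.

Handing in.

```bash
python3 -c "
from plant import ticket
print(ticket.job_done())"
```

```text
the job is handed in; nothing more can be done
None
```

The job is handed in at about 55 s of the 141 s allowed: the last pictures show the fresh spool on the winder's pin, the part-used one on the rack's back dowel, the cone and tall spool back on their own dowels, and the pincushion, pin jar and shears where they were; setting the part-used spool down on the table for the swap read about 41 N at the wrist.

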